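# Nest the bowl covers upside down on the bowl stack

## Task

Put the bowl covers away: take the medium cover and then the small cover off their easels and nest them upside down, hollow side up, in the large cover that already lies upside down on the stacked glass bowls - medium inside large, small inside medium, each sitting flat and settled all the way down. Set them in gently rather than dropping them from a height, leave the large cover seated on its bowls and do not disturb the other things on the cart.

Things in the scene. Friction and masses are not known exactly. Their poses are not given: they have to be found in the camera images.
- bowls: Stack of three nested clear glass bowls, fixed on the tray. Origin: centre of the underside, on the table; z up. Outermost bowl 216 mm across; the top bowl is 177 mm across outside, its rim 78 mm above the table. The large cover lies in it. A cover tipped into another off-centre tends to stop aslant on the sloping wall; it then wants a push of up to 10 N towards the middle.
- cover_l: Domed steel bowl cover with a flat grey rim flange, 190 mm across, 8 mm thick, 14 mm wide outside the dome wall; 40 mm deep from open face to flat dome top (108 mm disc); floor 3 mm thick; 260 g. Origin: centre of the open face; z axis points out of the hollow (up = inverted). Lies loose and inverted on the top bowl, open face 86 mm up; mouth 157 mm wide, floor 37 mm below it.
- cover_m: Domed steel bowl cover with a flat orange rim flange, 128 mm across, 8 mm thick, 13 mm wide outside the dome wall; 34 mm deep from open face to flat dome top (66 mm disc); floor 3 mm thick; 105-195 g. Origin: centre of the open face; z axis points out of the hollow (up = inverted). Mouth 97 mm wide. Nested, its open face is 3 mm below the large cover's.
- cover_s: Domed steel bowl cover with a flat blue rim flange, 72 mm across, 8 mm thick, 11 mm wide outside the dome wall; 24 mm deep from open face to flat dome top (30 mm disc); floor 3 mm thick; 56-104 g. Origin: centre of the open face; z axis points out of the hollow (up = inverted). Nested, its open face is 7 mm below the medium cover's.
- cover_m_top (a point): Outer edge of the medium cover's flange, mid-thickness, at the topmost point while it leans on the easel: the rim can be pinched there across its 8 mm thickness. 64 mm from the axis; the point's axes equal the cover's: x points from here to the cover's middle, z out of the hollow.
- cover_s_top (a point): The same point on the small cover, 36 mm from its axis.
- easel_m: Fixed bamboo easel of the medium cover, base 85 x 120 mm. Origin on the table under the foot of the cover; x points to its back, z up. A board 120 mm wide leans back 20 degrees, top edge 66 mm up; the cover leans on it, hollow against the board, dome to the front, its rim standing on two low ledges, held by its weight alone. The board ends 80 mm short of the cover's top, measured along the slant.
- easel_s: Fixed bamboo easel of the small cover, base 85 x 80 mm. Origin on the table under the foot of the cover; x points to its back, z up. A board 80 mm wide leans back 20 degrees, top edge 66 mm up; the cover leans on it, hollow against the board, dome to the front, its rim standing on two low ledges, held by its weight alone. The board ends 20 mm short of the cover's top, measured along the slant.
- jigger: Steel jigger, 44 mm across, 95 mm high, bystander; origin under its centre.
- shaker_lid: Chrome shaker lid, 76 mm across, 72 mm high, bystander; origin under its centre.
- spoon_rest: Bamboo spoon rest, 200 x 70 x 16 mm, lying flat, bystander; origin under its centre.
- tumbler: Glass tumbler, 80 mm across, 90 mm high, bystander; origin under its centre.
Mind the look-alikes: they are no part of the job. There is more than one size of the cover_s; the one meant has the size given above.

How it is judged:
On the way, in this order (a step that is already met when the one before it is completed fails the run):
1. the medium cover lies upside down, seated inside the large cover on the bowls, let go (angle between cover_m's own z axis and vertical below 0.12 rad and horizontal distance between cover_m and cover_l below 0.014 m and z of cover_m in the frame of cover_l between -0.009 and 0.003 m and angle between cover_l's own z axis and vertical below 0.1 rad and horizontal distance between cover_l and bowls below 0.012 m and z of cover_l in the frame of bowls between 0.081 and 0.091 m and contact force between the fingers and cover_m below 0.05 N), for 0.2 s.
2. the small cover lies upside down, seated inside the medium cover, let go (angle between each of cover_s, cover_m's own z axis and vertical below 0.12 rad and horizontal distance between cover_s and cover_m below 0.014 m and z of cover_s in the frame of cover_m between -0.013 and -0.001 m and horizontal distance between cover_m and cover_l below 0.014 m and z of cover_m in the frame of cover_l between -0.009 and 0.003 m and angle between cover_l's own z axis and vertical below 0.1 rad and horizontal distance between cover_l and bowls below 0.012 m and z of cover_l in the frame of bowls between 0.081 and 0.091 m and contact force between the fingers and cover_s below 0.05 N), for 0.2 s.
At the end, for the whole second after the job is handed in: Large cover inverted on the bowls (12 mm, 0.1 rad, open face 81-91 mm up); medium inverted in it (tilt < 0.12 rad, centres within 14 mm, open face 9 mm below to 3 mm above); small inverted in medium (0.12 rad, 14 mm, open face 1-13 mm below); all let go, at rest (angle between each of cover_m, cover_s's own z axis and vertical below 0.12 rad and horizontal distance between cover_m and cover_l below 0.014 m and z of cover_m in the frame of cover_l between -0.009 and 0.003 m and horizontal distance between cover_s and cover_m below 0.014 m and z of cover_s in the frame of cover_m between -0.013 and -0.001 m and angle between cover_l's own z axis and vertical below 0.1 rad and horizontal distance between cover_l and bowls below 0.012 m and z of cover_l in the frame of bowls between 0.081 and 0.091 m and linear speed of each of cover_l, cover_m, cover_s below 0.02 m/s and angular speed of each of cover_l, cover_m, cover_s below 0.2 rad/s); the robot touches nothing.
It fails at once if a cover falls or flies free, faster than 0.9 m/s while nothing holds it (a drop of more than about 45 mm) ((contact force between the fingers and cover_m below 0.05 N and linear speed of cover_m above 0.9 m/s) or (contact force between the fingers and cover_s below 0.05 N and linear speed of cover_s above 0.9 m/s)).
It fails at once if a bystander is shifted by more than 30 mm or knocked over (distance of any of jigger, shaker_lid, spoon_rest, tumbler from where it was at the start of the episode above 0.03 m or angle between any of jigger, shaker_lid, spoon_rest, tumbler's own z axis and vertical above 0.5 rad).
It fails at once if the large cover is lifted or knocked off its bowls (distance of cover_l from where it was at the start of the episode above 0.03 m or angle between cover_l's own z axis and vertical above 0.4 rad).
It also fails if it takes over 72 s, if anything falls off the work surface, if the arm or the gripper's body presses on something with over 40 N, if the wrist force passes 120 N, or if a joint passes its speed limit or range.

## Robot

A 7-joint arm with a two-finger parallel gripper is mounted at the origin on the work surface. World frame = base frame: x ahead of the robot, y to its left, z up, the work surface at z = 0. Lengths are in m, angles in rad, forces in N, time in s.
With the tool pointing down it reaches from about 0.4 to 0.85 m from the base axis. Payload 10.4 kg.
Tool frame: the origin (TCP) lies on the front face of the gripper's body, between the roots of the fingers; the fingertips stand 73 mm ahead of it and the grasp point (between the pads) lies 54 mm ahead of it; x points along the fingers, y is the direction in which the jaws open and shut, and the axes are right-handed (so a half turn about x gives the same grasp; the last joint's range is limited). The gripper opens to 85 mm and grips with 20 to 120 N. Pads are 22 mm wide; open, the fingers measure 114 mm over their backs; the gripper's body (76 mm by 85 mm) begins 54 mm behind the grasp point. The pads swing forward as they close: fully open they stand 13 mm farther back than shut.
Start: joints at [1.317, 0.332, -0.065, 1.46, 0.022, 1.35, -0.088], TCP at [0.143, -0.608, 0.304] pointing down, gripper open.
Joint ranges: [-2.6, 2.6], [-0.5, 2.12], [-1.47, 1.34], [0.16, 2.42], [-1.27, 4.41], [0.06, 2.06], [-2.6, 2.6]. Speed limits (rad/s): [2.22, 2.22, 2.79, 2.79, 3.14, 3.14, 3.14].

## Interface

Orientations are given as a unit quaternion [x, y, z, w].
In Python, from workcell import manip gives the robot as it stands. The module is installed in compiled form; this text tells all that it offers.
- The arm moves only by the tool arm_command, never from a script. Its argument "moves" is a list that holds one entry, the list of rows, each a list of 5 numbers: the closure, from 0 (fully open) to 1 (shut), then the shift along the tool's x, y, z in units of 25 mm (1.0 is 25 mm), then the turn about the tool's x in degrees. A call has 1 to 12 rows; each row shifts and turns the commanded pose from where the row before left it, along the tool's axes as they then stand; what a row does not reach is not made up. A row lasts 1/12 s, in which the tool goes at most 41.7 mm and 7.16 degrees, less where a joint would pass 70% of its speed; a pose out of reach is approached as far as the arm can. A call is refused whole if a number of a shift passes 1 or a number of a turn 7.16, either way. A call with a gripper value outside its range is refused whole. The fingers move at their own pace and stop on an object; "force" is the grip in N (left out, the last holds). Time passes only in rows, so rows that do not move let the fingers close. It gives the time, the measured TCP pose, the force and the opening at its end, in the units of the state.
- manip.get_obs(): the state, without advancing time (a new reading comes with each control period).
- manip.camera(name): name is "scene" or "top" or "wrist"; returns the picture (420x560x3 uint8, red, green, blue); there is no depth.
- manip.camera_info(name): a dict with "vfov" (degrees; the focal length in pixels is half the picture's height over the tangent of half this angle, whatever the lens; pixels are square), "cx", "cy" (the principal point, pixels), "pose" (4x4, takes a point from camera to world coordinates). Camera axes: x right, y down, z forward; pixel columns grow to the right and rows downward; lengths in m; the calibration is good to about 2 mm. The wrist camera is an equidistant fisheye: a pixel r from the principal point sees the ray r / f radians off the axis. A picture is of the moment at which its call begins: read the wrist's pose just before it. camera_info takes no time and is no camera call; for the wrist camera it gives the pose at the moment of the call.
- manip.hand_in(): hands the job in, once; it reports no verdict.
Trained networks look in the newest picture that a camera, given by its name, has taken for a name from the list of things; names that differ only in an ending like _2 or _b are one class to them, and where a whole thing is asked for, a point or a joint stands for the part that bears it (a point fixed in the world has none). Each returns a list of dicts, best first, with "confidence" (0 to 1); they miss things now and then, are a little off and sometimes report something else, mostly with a low value. They report only what shows in the picture. A call takes as long as a camera call. They do not tell look-alikes from the thing itself.
- manip.regions_of(query, camera): "mask" (420x560 bool, what is visible of it) and "rect" ([left, top, right, bottom] in pixels, round what is visible of it).
- manip.pinpoint(query, camera): "pixel" ([row, column] in pixels: a listed point, or the origin of a listed thing).
The state is a dict: "clock": time; "joint_pos": joint angles; "joint_velocities": joint speeds; "tau": joint torques, N m; "position": TCP position; "ee_rot": TCP orientation; "ft_force": force on the tool from outside, world axes, zero at the start; "torque": the same for the moment, N m; "grip_width": opening from 0.0 (shut) to 1.0 (fully open).
Only numpy, scipy, OpenCV 4.12 (cv2) and the standard library are available. Lean on these libraries where they do the work, as an engineer would, in place of code of your own. Each camera call takes 0.05 s, during which the arm holds its last target.

## Working session

There is one attempt and no reset: what is moved stays moved. The work goes in short steps, Python scripts to look and compute and a tool call to move; the robot and the scene stay as the last step left them, time stands still between calls to the robot, and variables do not carry over. Pictures are saved under pics/ and viewed, and the job is handed in when it is done.

Besides the shell and the picture viewer there is one more tool, called after "Emit:" as a command line: name --argument value ..., lists and objects as JSON in quotes. arm_command: Moves the arm, as the interface text tells. Its arguments: {"type":"object","properties":{"moves":{"type":"array","items":{"type":"array","items":{"type":"array","items":{"type":"number"}}}},"force":{"type":"number"}},"required":["moves"]}

```bash
mkdir -p pics
cat > h.py <<'E'
import numpy as np, cv2
from workcell import manip
from scipy.spatial.transform import Rotation as R
def save(name,img,s=1.0):
    im=img[:,:,::-1]
    if s!=1: im=cv2.resize(im,None,fx=s,fy=s,interpolation=cv2.INTER_CUBIC)
    cv2.imwrite('pics/'+name+'.png',im)
def ray(info,rc,fish=False):
    f=210/np.tan(np.radians(info['vfov']/2)); 
    u=rc[1]-info['cx'];v=rc[0]-info['cy']
    if fish:
        r=np.hypot(u,v);t=r/f
        d=np.array([np.sin(t)*u/r,np.sin(t)*v/r,np.cos(t)]) if r>0 else np.array([0,0,1.])
    else:
        d=np.array([u/f,v/f,1]);d/=np.linalg.norm(d)
    P=np.array(info['pose']);return P[:3,3],P[:3,:3]@d
def tri(rays):
    A=np.zeros((3,3));b=np.zeros(3)
    for o,d in rays:
        M=np.eye(3)-np.outer(d,d);A+=M;b+=M@o
    p=np.linalg.solve(A,b)
    return p,[np.linalg.norm((np.eye(3)-np.outer(d,d))@(p-o)) for o,d in rays]
def proj(info,p,fish=False):
    P=np.array(info['pose']);q=P[:3,:3].T@(np.asarray(p)-P[:3,3])
    f=210/np.tan(np.radians(info['vfov']/2))
    if fish:
        t=np.arctan2(np.hypot(q[0],q[1]),q[2]);n=np.hypot(q[0],q[1])
        return np.array([info['cy']+f*t*q[1]/n,info['cx']+f*t*q[0]/n])
    return np.array([info['cy']+f*q[1]/q[2],info['cx']+f*q[0]/q[2]])
E
python3 - <<'E'
from h import *
for c in ['scene','top','wrist']:
    i=manip.camera_info(c);print(c,i['vfov'],i['cx'],i['cy'],np.round(i['pose'],3).tolist())
    save(c+'0',manip.camera(c))
    for q in ['bowls','cover_l','cover_m','cover_s','cover_m_top','cover_s_top','easel_m','easel_s','jigger','shaker_lid','spoon_rest','tumbler']:
        print(c,q,[(np.round(d['pixel'],1).tolist(),round(d['confidence'],2)) for d in manip.pinpoint(q,c)])
print(manip.get_obs())
E
```

```text
scene 55.88471156888609 279.19361102910864 210.23749251537248 [[0.727, 0.396, -0.561, 1.19], [0.687, -0.432, 0.584, -0.575], [-0.011, -0.81, -0.586, 0.69], [0.0, 0.0, 0.0, 1.0]]
scene bowls [([277.8, 307.3], 0.6), ([198.1, 300.8], 0.58)]
scene cover_l [([168.6, 300.4], 0.81), ([297.2, 262.1], 0.79), ([281.7, 309.6], 0.74), ([218.6, 261.1], 0.58), ([242.0, 165.3], 0.57), ([265.5, 192.7], 0.5)]
scene cover_m [([168.6, 300.4], 0.81), ([297.2, 262.1], 0.79), ([281.7, 309.6], 0.74), ([218.6, 261.1], 0.58), ([242.0, 165.3], 0.57), ([265.5, 192.7], 0.5)]
scene cover_s [([168.6, 300.4], 0.81), ([297.2, 262.1], 0.79), ([281.7, 309.6], 0.74), ([218.6, 261.1], 0.58), ([242.0, 165.3], 0.57), ([265.5, 192.7], 0.5)]
scene cover_m_top [([199.3, 261.5], 0.61)]
scene cover_s_top [([256.0, 161.0], 0.94), ([295.9, 284.9], 0.61), ([256.7, 196.4], 0.51)]
scene easel_m [([238.0, 255.4], 0.79), ([280.1, 195.7], 0.77)]
scene easel_s [([238.0, 255.4], 0.79), ([280.1, 195.7], 0.77)]
scene jigger [([275.1, 199.5], 0.57), ([169.3, 325.5], 0.5)]
scene shaker_lid [([310.7, 104.2], 0.79)]
scene spoon_rest [([281.4
[... 1550 characters left out ...]
, 'joint_pos': array([ 1.3173683 ,  0.33221861, -0.06471815,  1.46011298,  0.02160838,
        1.34989483, -0.08850554]), 'joint_velocities': array([ 9.41428806e-05, -1.40195757e-03,  7.43216247e-04, -7.54953560e-05,
       -6.56248335e-05,  6.59470228e-04,  4.03519259e-04]), 'tau': array([ 7.67834990e-05, -6.25220633e+01,  4.90679964e-02, -3.91826534e+01,
        1.64827367e-02,  1.87264901e-03,  4.18707168e-05]), 'position': array([ 0.14301674, -0.60842911,  0.30391974]), 'ee_rot': array([ 0.70240993,  0.08141431, -0.70239376,  0.08145556]), 'ft_force': array([-0.25602576, -0.31016727,  0.53592422]), 'torque': array([ 0.00527005,  0.02132329, -0.06073092]), 'grip_width': 1.002895002640905}
```

View pics/scene0.png

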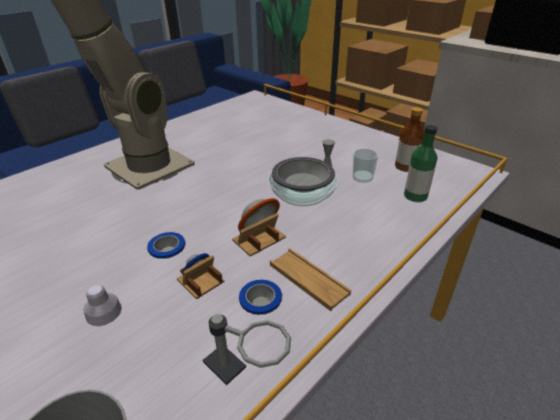

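View pics/top0.png

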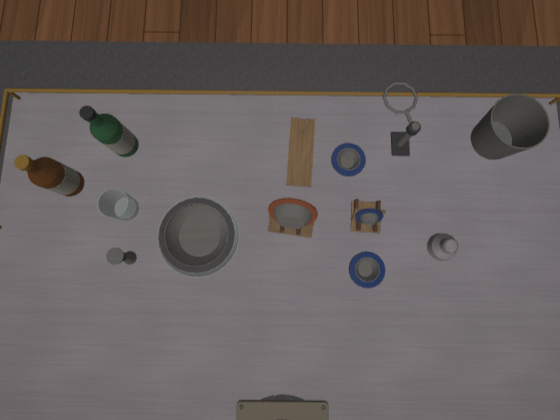

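View pics/wrist0.png

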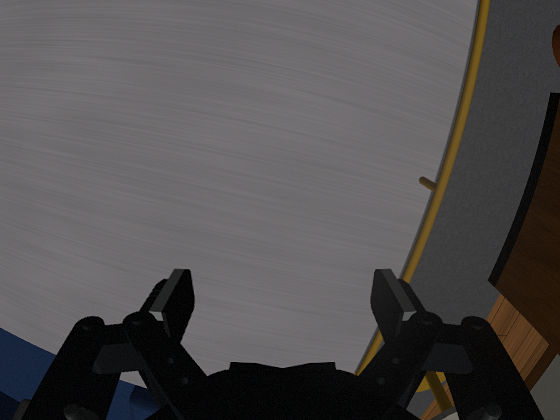

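Run:
```python
from h import *
S=manip.camera_info('scene');T=manip.camera_info('top')
def t(n,s,tp):
    p,e=tri([ray(S,s),ray(T,tp)]);print(n,np.round(p,4),np.round(e,4))
t('m',(218.6,261.1),(211.4,291.1));t('mtop',(199.3,261.5),(200.6,292.9))
t('s',(265.5,192.7),(213.5,372.1));t('stop',(256.7,196.4),(208.2,374.1))
t('l',(168.6,300.4),(234.3,194.8));t('flat1',(242,165.3),(273.6,366.7))
t('em',(238,255.4),(222.1,287.8));t('es',(280.1,195.7),(218.6,364.2))
t('shaker',(310.7,104.2),(247.3,436.8))
for n,px in dict(tumbler=(206.5,126.5),jigger=(255,127),spoon=(152.8,297.3),flat2=(158,348)).items():
    o,d=ray(T,px);print(n,o-d*o[2]/d[2])
print(R.from_quat(manip.get_obs()['ee_rot']).as_matrix().round(3))
im=cv2.imread('pics/top0.png');cv2.imwrite('pics/topc.png',cv2.resize(im[170:300,250:400],None,fx=5,fy=4.5,interpolation=2))
im=cv2.imread('pics/scene0.png');cv2.imwrite('pics/scenec.png',cv2.resize(im[180:310,140:300],None,fx=5,fy=4.5,interpolation=2))
```

```text
m [ 0.5882 -0.0176  0.0714] [0.0009 0.0009]
mtop [ 0.6015 -0.0225  0.141 ] [0.0014 0.0014]
s [ 0.5857 -0.2329  0.0551] [0.0017 0.0017]
stop [ 0.5961 -0.2289  0.0859] [0.0013 0.0013]
l [0.5218 0.2195 0.0947] [0.003 0.003]
flat1 [ 0.4326 -0.2163  0.0268] [0.0023 0.0023]
em [ 0.5673 -0.0146 -0.0063] [0.0051 0.0051]
es [ 0.5792 -0.2257 -0.0021] [0.0042 0.0042]
shaker [ 0.5028 -0.4219 -0.004 ] [0.0028 0.0028]
tumbler [0.60942025 0.4372661  0.        ]
jigger [0.47603037 0.42442528 0.        ]
spoon [ 0.76942928 -0.03622691  0.        ]
flat2 [ 0.75531548 -0.18082435  0.        ]
[[ 0.     0.229 -0.973]
 [-0.    -0.973 -0.229]
 [-1.     0.    -0.   ]]
```

View pics/topc.png

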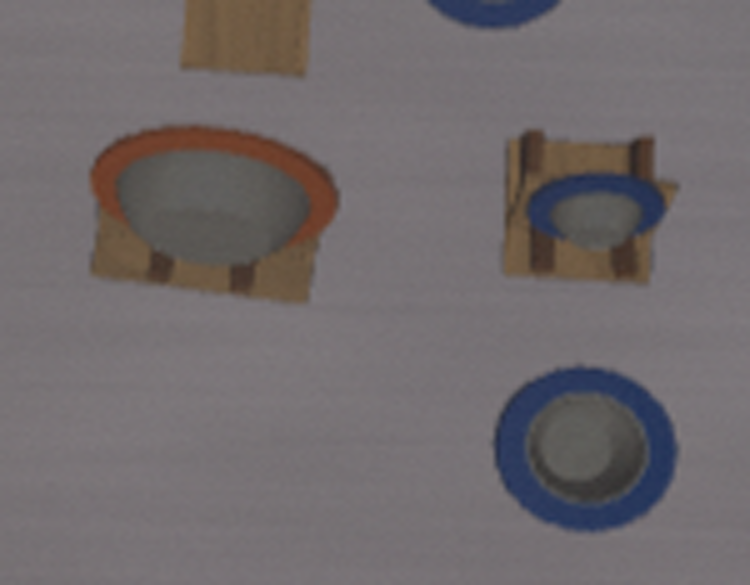

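View pics/scenec.png

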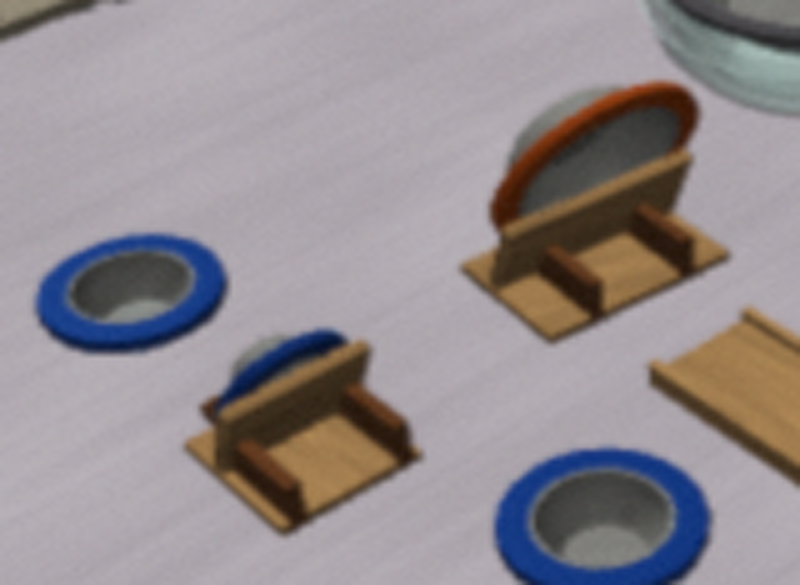

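Emit:
arm_command --moves '[[[0,0,-0.1,-1,-2.3],[0,0,-0.1,-1,-2.3],[0,0,-0.1,-1,-2.3],[0,0,-0.1,-1,-2.3],[0,0,-0.1,-1,-2.3],[0,0,-0.1,-1,-2.3],[0,0,-0.1,-1,-2.3],[0,0,-0.1,-1,-2.3],[0,0,-0.1,-1,-2.3],[0,0,-0.1,-1,-2.3],[0,0,-0.1,-1,-2.3],[0,0,-0.1,-1,-2.3]]]'

```text
clock: 2.95
position: [0.3983, -0.4512, 0.304]
ee_rot: [0.663, 0.247, -0.662, 0.247]
ft_force: [0.5, -0.1, -1.2]
grip_width: 0.999
```

Emit:
arm_command --moves '[[[0,0,-0.1,-1,-2.3],[0,0,-0.1,-1,-2.3],[0,0,-0.1,-1,-2.3],[0,0,-0.1,-1,-2.3],[0,0,-0.1,-1,-2.3],[0,0,-0.1,-1,-2.3],[0,0,-0.1,-1,-2.3],[0,0,-0.1,-1,-2.3],[0,0,-0.1,-1,-2.3],[0,0,-0.1,-1,-2.3],[0,0,-0.1,-1,-2.3],[0,0,0,0,0]]]'

```text
clock: 3.95
position: [0.5445, -0.2135, 0.3043]
ee_rot: [0.592, 0.389, -0.59, 0.388]
ft_force: [1.0, 0.6, 0.0]
grip_width: 0.999
```

```bash
cat >> h.py <<'E'
def wr(name=None,q=()):
    i=manip.camera_info('wrist');im=manip.camera('wrist')
    if name: save(name,im)
    for k in q: print(k,[(np.round(d['pixel'],1).tolist(),round(d['confidence'],2)) for d in manip.pinpoint(k,'wrist')])
    return i,im
def st():
    o=manip.get_obs();M=R.from_quat(o['ee_rot']).as_matrix()
    print('t',round(o['clock'],2),'p',o['position'].round(4),'yawY',np.degrees(np.arctan2(M[1,1],M[0,1])).round(2),'xz',M[:,0].round(3),'F',o['ft_force'].round(2),'T',o['torque'].round(2),'w',round(o['grip_width'],3),'j',o['joint_pos'].round(2));return o,M
E
python3 - <<'E'
from h import *
st()
i,im=wr('w1',['cover_s','cover_s_top','cover_m','cover_m_top','easel_m'])
print(np.array(i['pose']).tolist())
E
```

```text
t 3.95 p [ 0.5445 -0.2135  0.3043] yawY -23.33 xz [ 0.001  0.002 -1.   ] F [1.01 0.58 0.01] T [ 0.05 -0.01  0.01] w 0.999 j [ 0.71  0.28 -0.5   1.55  0.13  1.34 -0.21]
cover_s [([180.7, 323.0], 0.98), ([220.1, 205.3], 0.74), ([83.4, 433.1], 0.69)]
cover_s_top [([186.5, 333.1], 0.86), ([238.9, 242.3], 0.85), ([46.0, 445.8], 0.66)]
cover_m [([180.7, 323.0], 0.98), ([220.1, 205.3], 0.74), ([83.4, 433.1], 0.69)]
cover_m_top []
easel_m [([173.2, 308.8], 0.65)]
[[0.918529071108006, -0.3761469325937019, -0.12172851198388969, 0.576388521796721], [-0.39535074362383466, -0.8727624461888308, -0.2863276131262369, -0.1384163277368824], [0.0014611795043241577, 0.3111256942504686, -0.9503676485085228, 0.3762872510006544], [0.0, 0.0, 0.0, 1.0]]
```

View pics/w1.png

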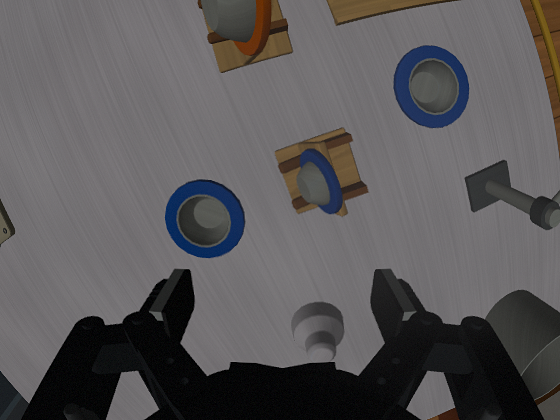

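Emit:
arm_command --moves '[[[0,0,0,-0.9,-2.3],[0,0,0,-0.9,-2.3],[0,0,0,-0.9,-2.3],[0,0,0,-0.9,-2.3],[0,0,0,-0.9,-2.3],[0,0,0,-0.9,-2.3],[0,0,0,-0.9,-2.3],[0,0,0,0,0]]]'

```text
clock: 4.92
position: [0.5888, -0.0647, 0.3041]
ee_rot: [0.532, 0.467, -0.53, 0.466]
ft_force: [-0.3, 1.1, 0.7]
grip_width: 0.996
```

Run:
```python
from h import *
import json
st()
i,im=wr('w2',['cover_m','cover_m_top','easel_m'])
json.dump(dict(i,pose=np.array(i['pose']).tolist()),open('w2.json','w'))
```

```text
t 4.92 p [ 0.5888 -0.0647  0.3041] yawY -7.37 xz [ 0.001  0.002 -1.   ] F [-0.31  1.09  0.68] T [ 0.09 -0.02  0.  ] w 0.996 j [ 0.53  0.32 -0.61  1.53  0.18  1.35 -0.23]
cover_m [([309.4, 188.1], 0.9), ([148.9, 281.5], 0.71), ([312.4, 294.8], 0.7)]
cover_m_top [([158.3, 299.6], 0.61)]
easel_m [([293.1, 289.4], 0.96)]
```

Emit:
arm_command --moves '[[[0,0,0,-1,0],[0,0,0,-1,0],[0,0,0,-1,0],[0,0,0,0,0]]]'

```text
clock: 5.45
position: [0.5984, 0.0093, 0.3041]
ee_rot: [0.532, 0.466, -0.531, 0.465]
ft_force: [0.1, 1.1, 0.3]
grip_width: 0.998
```

Run:
```python
from h import *
import json
st()
i,im=wr('w3',['cover_m','cover_m_top','easel_m'])
json.dump(dict(i,pose=np.array(i['pose']).tolist()),open('w3.json','w'))
```

```text
t 5.45 p [0.5984 0.0093 0.3041] yawY -7.55 xz [ 0.     0.002 -1.   ] F [0.15 1.07 0.33] T [0.1  0.07 0.02] w 0.998 j [ 0.42  0.34 -0.64  1.51  0.2   1.36 -0.37]
cover_m [([349.6, 196.9], 0.94), ([303.5, 406.8], 0.73), ([354.7, 292.8], 0.57)]
cover_m_top [([253.1, 300.8], 0.69)]
easel_m [([334.2, 285.1], 0.65)]
```

View pics/w2.png

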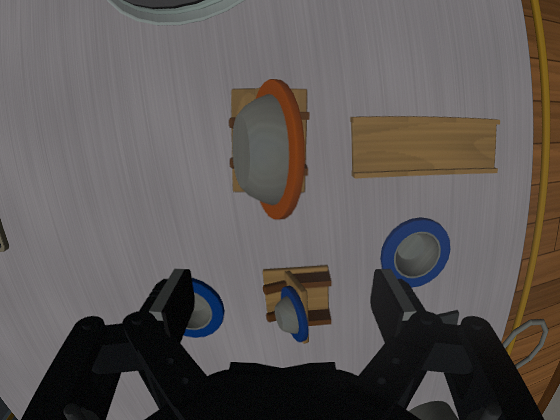

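View pics/w3.png

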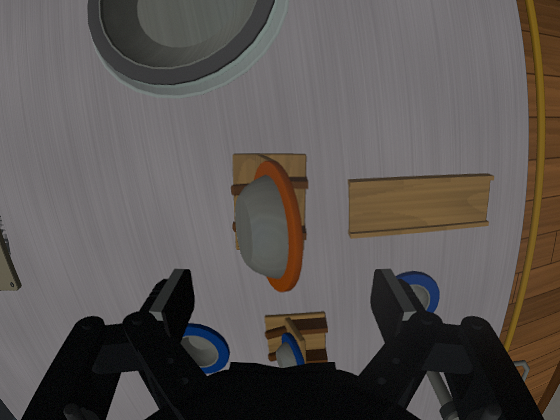

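Run:
```python
from h import *
import json
S=manip.camera_info('scene');T=manip.camera_info('top')
A=json.load(open('w2.json'));B=json.load(open('w3.json'))
p,e=tri([ray(A,(158.3,299.6),1),ray(B,(253.1,300.8),1)]);print('w',p,e)
p,e=tri([ray(A,(158.3,299.6),1),ray(B,(253.1,300.8),1),ray(S,(199.3,261.5)),ray(T,(200.6,292.9))]);print('mtop',p,e)
p,e=tri([ray(A,(148.9,281.5),1),ray(B,(218,282),1),ray(S,(218.6,261.1)),ray(T,(211.4,291.1))]);print('m',p,e)
# fit: flange outer rings (front/back faces) vs orange mask extremes
from scipy.optimize import least_squares
views=[]
for n,i,f in [('w2',A,1),('w3',B,1),('top0',T,0),('scene0',S,0)]:
    im=cv2.imread(f'pics/{n}.png');h=cv2.cvtColor(im,cv2.COLOR_BGR2HSV)
    m=((h[...,0]>=4)&(h[...,0]<=12)&(h[...,1]>150)).astype(np.uint8)
    if n!='scene0' : m[:, :200]=0
    k,l,s,_=cv2.connectedComponentsWithStats(m);
    j=[a for a in range(1,k) if s[a,4]>100]; print(n,[s[a].tolist() for a in j])
    if n=='scene0': j=[a for a in j if 230<s[a,0]+s[a,2]/2<290 and 180<s[a,1]<240]
    j=max(j,key=lambda a:s[a,4]); mm=(l==j)
    c=max(cv2.findContours(mm.astype(np.uint8),cv2.RETR_EXTERNAL,cv2.CHAIN_APPROX_NONE)[0],key=len)
    views.append((n,i,f,cv2.convexHull(c)[:,0,:].astype(float)))
th=np.linspace(0,2*np.pi,180,endpoint=False)
def model(x,i,f):
    cx,cy,cz,yaw,tl=x
    xb=np.array([np.cos(yaw),np.sin(yaw),0]);z=xb*np.cos(tl)-np.array([0,0,np.sin(tl)]) # z out of hollow: back and down
    u=xb*np.sin(tl)+np.array([0,0,np.cos(tl)]);v=np.cross(z,u)
    pts=[]
    for off in (0,-.008):
        for t in th: pts.append(proj(i,np.array([cx,cy,cz])+.064*(np.cos(t)*u+np.sin(t)*v)+off*z,f)[::-1])
    return cv2.convexHull(np.array(pts,np.float32))[:,0,:]
dirs=np.stack([np.cos(np.linspace(0,2*np.pi,48,endpoint=False)),np.sin(np.linspace(0,2*np.pi,48,endpoint=False))])
def res(x,use=None):
    r=[]
    for n,i,f,h in views:
        if use and n not in use: continue
        m=model(x,i,f); a=(m@dirs).max(0);b=(h@dirs).max(0)
        w=np.ones(48)
        if n=='scene0': w=(dirs[1]<-.2)*1. 
        r.append(w*(a-b))
    return np.concatenate(r)
for use in (['w2','w3'],['w2','w3','top0'],None):
    s=least_squares(lambda x:res(x,use),[.59,-.018,.075,-.12,.35],loss='soft_l1')
    x=s.x;print(use,x.round(4),np.degrees(x[3:]).round(1),'rms',np.sqrt(np.mean(s.fun**2)).round(2))
    u=np.array([np.cos(x[3])*np.sin(x[4]),np.sin(x[3])*np.sin(x[4]),np.cos(x[4])]);z=np.array([np.cos(x[3])*np.cos(x[4]),np.sin(x[3])*np.cos(x[4]),-np.sin(x[4])])
    print('  top',(x[:3]+.064*u-.004*z).round(4))
```

```text
w [ 0.6082575  -0.02198277  0.14546698] [np.float64(0.0011074974552201888), np.float64(0.0011074974552202686)]
mtop [ 0.60543193 -0.02321489  0.14230272] [np.float64(0.002012440827677945), np.float64(0.003949377460552585), np.float64(0.003530972312985639), np.float64(0.0036757565259000237)]
m [ 0.59190434 -0.01930561  0.07254728] [np.float64(0.004084103050392982), np.float64(0.003997629548994362), np.float64(0.001578223657097638), np.float64(0.004522675344008652)]
w2 [[256, 79, 49, 140, 2549]]
w3 [[254, 161, 50, 131, 2053]]
top0 [[276, 199, 40, 22, 108]]
scene0 [[276, 74, 54, 27, 473], [336, 95, 23, 16, 154], [401, 116, 22, 27, 197], [239, 199, 40, 31, 251]]
['w2', 'w3'] [ 0.5893 -0.0223  0.0757 -0.1256  0.344 ] [-7.2 19.7] rms 1.18
  top [ 0.607  -0.0245  0.1373]
['w2', 'w3', 'top0'] [ 0.5894 -0.0221  0.0764 -0.1221  0.3309] [-7. 19.] rms 3.89
  top [ 0.6063 -0.0242  0.1383]
None [ 0.5893 -0.0222  0.0757 -0.1241  0.3403] [-7.1 19.5] rms 3.41
  top [ 0.6068 -0.0244  0.1374]
```

Emit:
arm_command --moves '[[[0.6,0,0.22,0.65,0],[0.6,0,0.22,0.65,0],[0.6,0.8,0,0,0],[0.6,0.8,0,0,0],[0.6,0.8,0,0,0],[0.6,0.8,0,0,0],[0.6,0,0,0,0],[0.6,0,0,0,0]]]' --force 30

```text
clock: 6.32
position: [0.6046, -0.0303, 0.2234]
ee_rot: [-0.533, -0.465, 0.534, -0.464]
ft_force: [0.1, 0.1, 1.0]
grip_width: 0.399
```

Run:
```python
from h import *
st();wr('w4',['cover_m_top']);save('s4',manip.camera('scene')[150:290,180:340],4)
```

```text
t 6.32 p [ 0.6046 -0.0303  0.2234] yawY -7.9 xz [-0.002 -0.    -1.   ] F [0.11 0.07 0.98] T [ 0.06 -0.06  0.03] w 0.399 j [ 0.45  0.41 -0.61  1.59  0.25  1.22 -0.34]
cover_m_top [([252.4, 285.2], 0.79)]
```

View pics/w4.png

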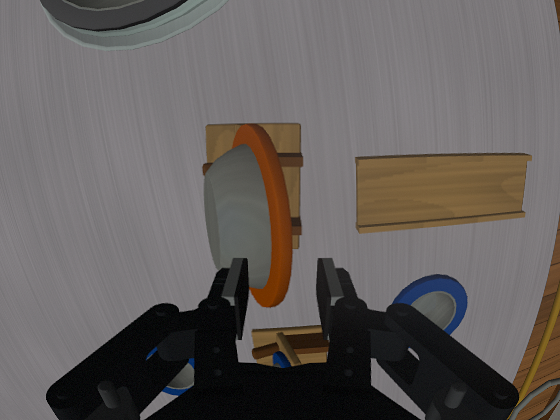

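View pics/s4.png

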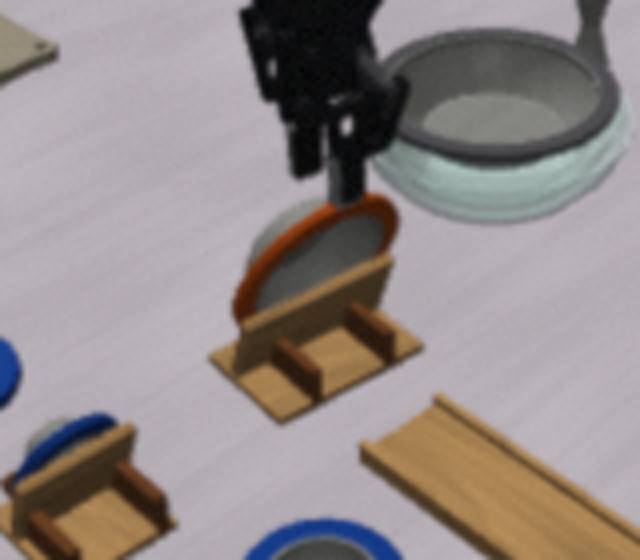

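Emit:
arm_command --moves '[[[0.6,0.3,0,-0.24,0],[0.6,0.6,0,0,0],[0.6,0,0,0,0],[0.75,0,0,0,0],[0.9,0,0,0,0],[1,0,0,0,0],[1,0,0,0,0],[1,0,0,0,0],[1,0,0,0,0]]]' --force 30

```text
clock: 7.22
position: [0.606, -0.0226, 0.202]
ee_rot: [0.533, 0.465, -0.533, 0.465]
ft_force: [-0.8, 0.2, 3.3]
grip_width: 0.11
```

Run:
```python
from h import *
st();wr('w5');save('s5',manip.camera('scene')[150:290,180:340],4)
```

```text
t 7.22 p [ 0.606  -0.0226  0.202 ] yawY -7.78 xz [ 0.001 -0.    -1.   ] F [-0.8   0.18  3.28] T [ 0.19  0.46 -0.04] w 0.11 j [ 0.44  0.43 -0.6   1.61  0.26  1.18 -0.36]
```

View pics/w5.png

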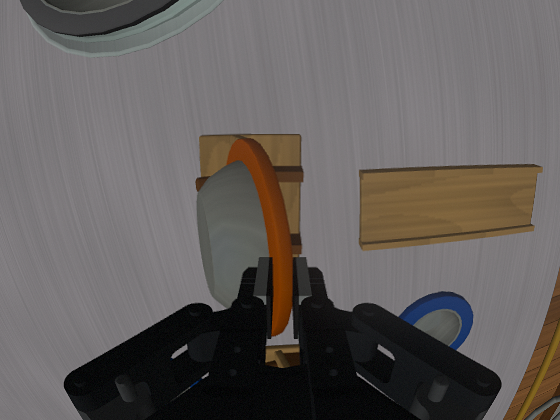

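View pics/s5.png

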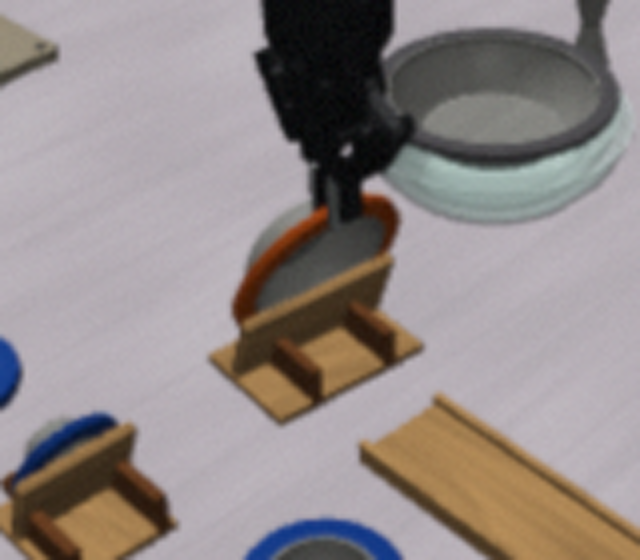

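Emit:
arm_command --moves '[[[1,-0.2,0,0,0],[1,-0.4,-0.1,0,0],[1,-0.6,-0.1,0,0],[1,-0.8,0,0,0],[1,-1,0,0,0],[1,-1,0,0,0],[1,-1,0,0,0],[1,0,0,0,0],[1,0,0,0,0]]]' --force 40

```text
clock: 8.07
position: [0.6014, -0.0219, 0.3286]
ee_rot: [0.534, 0.464, -0.532, 0.466]
ft_force: [0.3, 0.0, -1.0]
grip_width: 0.079
```

Run:
```python
from h import *
st();wr('w6');save('s6',manip.camera('scene')[110:250,180:340],4)
T=manip.camera_info('top');S=manip.camera_info('scene')
# large cover from top/scene: pinpoint again
save('t6',manip.camera('top'))
for c in ('top','scene'): print(c,[(np.round(d['pixel'],1).tolist(),round(d['confidence'],2)) for d in manip.pinpoint('cover_l',c)])
```

```text
t 8.07 p [ 0.6014 -0.0219  0.3286] yawY -7.78 xz [ 0.004 -0.    -1.   ] F [ 0.31  0.01 -0.96] T [ 0.01  0.01 -0.01] w 0.079 j [ 0.46  0.33 -0.63  1.47  0.2   1.41 -0.31]
top [([270.1, 365.1], 0.75), ([233.2, 196.3], 0.71), ([158.9, 351.2], 0.51)]
scene [([245.2, 162.1], 0.97), ([181.8, 259.8], 0.73), ([293.8, 256.3], 0.65), ([264.3, 195.2], 0.6), ([169.3, 298.1], 0.58)]
```

View pics/w6.png

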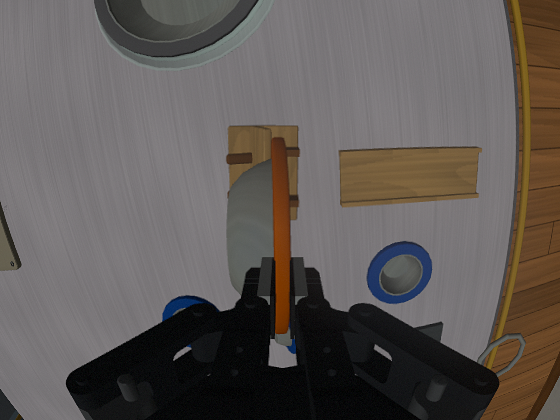

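View pics/s6.png

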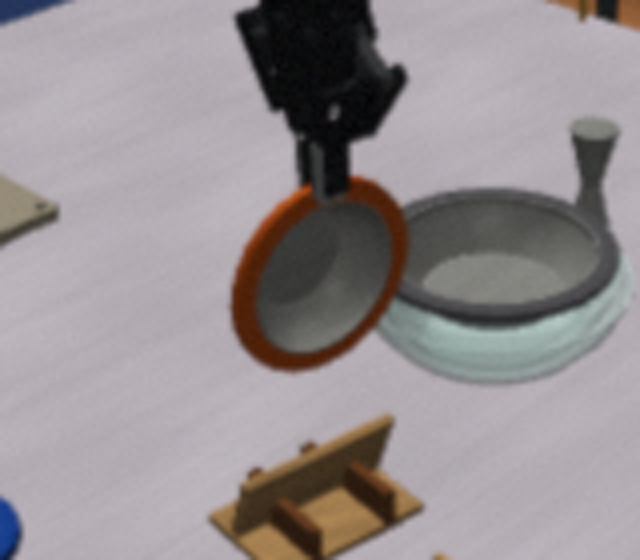

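```bash
cat > fitl.py <<'E'
from h import *
from scipy.optimize import least_squares
def fit(cam,px,z=.086,r=.095):
    i=manip.camera_info(cam);fish=cam=='wrist'
    ds=manip.regions_of('cover_l',cam)
    best=None
    for d in ds:
        l,t,rr,b=d['rect']
        print(cam,d['rect'],round(d['confidence'],2),int(d['mask'].sum()))
        if l<px[1]<rr and t<px[0]<b and (best is None or d['mask'].sum()>best.sum()): best=d['mask']
    if best is None: return
    c=max(cv2.findContours(best.astype(np.uint8),cv2.RETR_EXTERNAL,cv2.CHAIN_APPROX_NONE)[0],key=len)[:,0,:]
    # unproject the contour to z
    P=[]
    for u,v in cv2.convexHull(c)[:,0,:]:
        o,d=ray(i,(v,u),fish);q=o+d*(z-o[2])/d[2];P.append(q[:2])
    P=np.array(P)
    s=least_squares(lambda x:np.hypot(P[:,0]-x[0],P[:,1]-x[1])-x[2],[.52,.22,.095],loss='soft_l1',f_scale=.002)
    print(cam,'circle',s.x.round(4),'rms',np.sqrt(np.mean(s.fun**2)).round(4))
    s=least_squares(lambda x:np.hypot(P[:,0]-x[0],P[:,1]-x[1])-r,[.52,.22],loss='soft_l1',f_scale=.002)
    print('fixed r',s.x.round(4))
    return best
if __name__=='__main__':
    fit('top',(234,196));fit('scene',(169,300))
E
python3 fitl.py
```

```text
top [157.8, 200.7, 235.6, 274.2] 0.88 4392
top [370.5, 253.7, 388.5, 284.8] 0.84 309
top [354.4, 145.0, 364.0, 174.5] 0.83 263
top [361.8, 210.3, 385.5, 225.5] 0.53 329
top circle [0.5234 0.2209 0.0939] rms 0.001
fixed r [0.5236 0.221 ]
scene [240.8, 154.5, 279.4, 201.8] 0.95 1528
scene [236.5, 278.2, 283.5, 315.1] 0.7 1169
scene [145.5, 231.9, 186.2, 255.7] 0.68 750
scene [180.6, 251.1, 210.2, 271.2] 0.65 182
scene [279.5, 155.7, 333.5, 193.6] 0.64 1571
scene circle [0.532  0.2172 0.0979] rms 0.0038
fixed r [0.5333 0.2172]
```

View pics/t6.png

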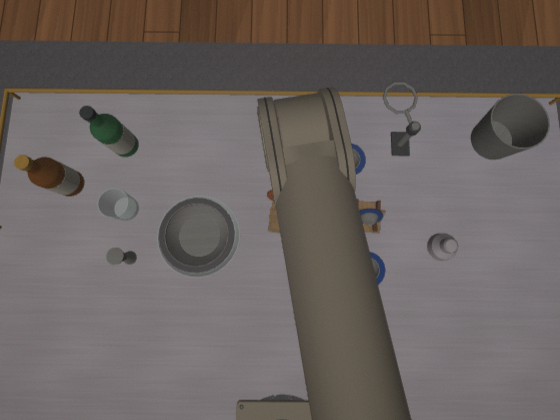

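Emit:
arm_command --moves '[[[1,0,0,-0.4,-2.1],[1,0,0,-0.9,-2.1],[1,0,0,-1,-2.1],[1,0,0,-1,-2.1],[1,0,0,-1,-2.1],[1,0,0,-1,-2.1],[1,0,0,-1,-2.1],[1,0,0,-1,-2.1],[1,0,0,-1,-2.1],[1,0,0,-0.9,-2.1],[1,0,0,-0.6,-1.8],[1,0,0,0,0]]]'

```text
clock: 9.42
position: [0.5864, 0.2259, 0.3264]
ee_rot: [0.428, 0.564, -0.427, 0.562]
ft_force: [0.3, 1.2, -0.6]
grip_width: 0.077
```

```bash
python3 - <<'E'
from h import *
st();wr('w7')
E
python3 - <<'E'
from fitl import *
fit('wrist',(100,200));
E
```

```text
t 9.42 p [0.5864 0.2259 0.3264] yawY 15.55 xz [-0.001  0.002 -1.   ] F [ 0.35  1.24 -0.61] T [ 0.06  0.04 -0.08] w 0.077 j [ 0.13  0.43 -0.77  1.39  0.3   1.44 -0.37]
wrist [229.9, 137.0, 291.6, 335.8] 0.61 7583
wrist [136.8, 80.1, 318.5, 263.1] 0.6 19701
wrist circle [0.5273 0.2193 0.0943] rms 0.0005
fixed r [0.5275 0.219 ]
```

View pics/w7.png

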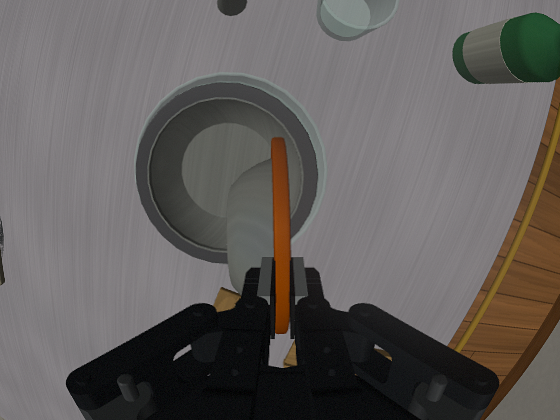

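Emit:
arm_command --moves '[[[1,0.4,0,-0.2,0],[1,0.8,0,-0.22,0],[1,0.8,0,0,0],[1,0.4,0,0,0],[1,0.15,0,0,0],[1,0,0,0,0]]]'

```text
clock: 10.02
position: [0.5857, 0.2304, 0.2616]
ee_rot: [0.43, 0.561, -0.431, 0.561]
ft_force: [0.4, 0.5, -0.6]
grip_width: 0.076
```

Run:
```python
from h import *
st();wr('w8');save('s8',manip.camera('scene')[70:210,220:380],4)
```

```text
t 10.02 p [0.5857 0.2304 0.2616] yawY 14.95 xz [-0.001 -0.001 -1.   ] F [ 0.37  0.54 -0.64] T [-0.04 -0.02  0.02] w 0.076 j [ 0.11  0.47 -0.76  1.47  0.33  1.33 -0.41]
```

View pics/w8.png

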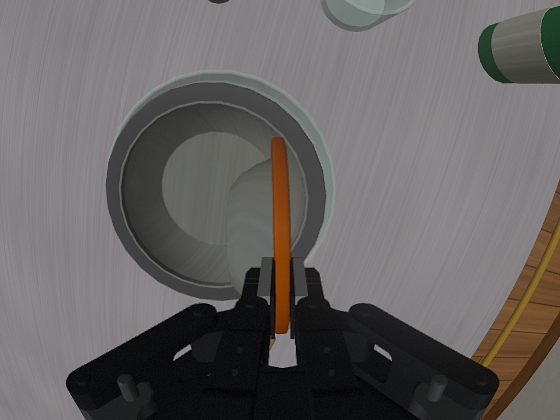

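View pics/s8.png

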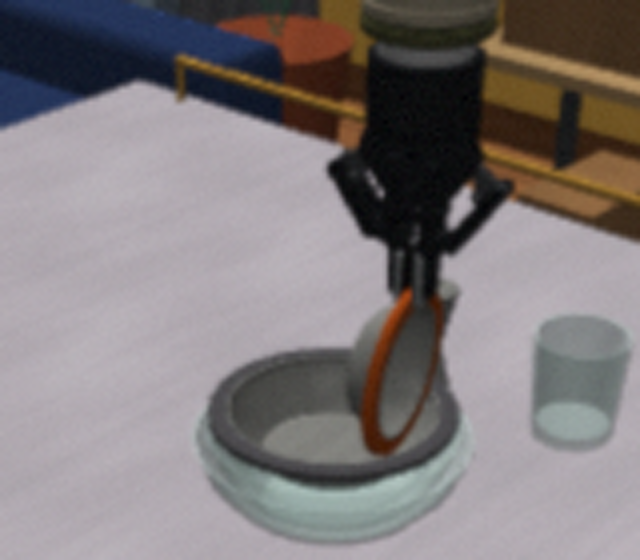

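Emit:
arm_command --moves '[[[1,0.1,0,-0.23,0],[1,0.1,0,0,0],[1,0.1,0,0,0],[1,0,0,0,0]]]'

```text
clock: 10.45
position: [0.584, 0.2371, 0.2548]
ee_rot: [0.43, 0.561, -0.43, 0.561]
ft_force: [0.1, 0.5, -0.5]
grip_width: 0.075
```

Run:
```python
from h import *
st()
```

```text
t 10.45 p [0.584  0.2371 0.2548] yawY 15.04 xz [-0. -0. -1.] F [ 0.13  0.51 -0.53] T [0.16 0.03 0.03] w 0.075 j [ 0.1   0.48 -0.76  1.48  0.33  1.32 -0.42]
```

Emit:
arm_command --moves '[[[1,0.1,0,0,0],[1,0.1,0,0,0],[1,0,0,0,0]]]'

```text
clock: 10.7
position: [0.5841, 0.2381, 0.251]
ee_rot: [0.431, 0.561, -0.429, 0.561]
ft_force: [-2.0, 2.9, 5.5]
grip_width: 0.076
```

Emit:
arm_command --moves '[[[1,0.08,0,0,0],[1,0.06,0,0,0],[1,0,0,0,0]]]'

```text
clock: 10.95
position: [0.5841, 0.2391, 0.2487]
ee_rot: [0.431, 0.561, -0.428, 0.561]
ft_force: [-2.2, 3.8, 11.8]
grip_width: 0.079
```

Emit:
arm_command --moves '[[[1,-0.12,0,0,0],[0.88,0,0,0,0],[0.84,0,0,0,0],[0.8,0,0,0,0],[0.76,0,0,0,0],[0.72,0,0,0,0],[0.68,0,0,0,0],[0.64,0,0,0,0],[0.6,0,0,0,0],[0.6,0,0,0,0]]]'

```text
clock: 11.78
position: [0.5841, 0.2369, 0.2496]
ee_rot: [0.43, 0.561, -0.43, 0.561]
ft_force: [0.4, 0.1, 0.0]
grip_width: 0.397
```

Run:
```python
from h import *
st();wr('w9');save('s9',manip.camera('scene')[70:210,220:380],4)
```

```text
t 11.78 p [0.5841 0.2369 0.2496] yawY 15.03 xz [ 0. -0. -1.] F [0.44 0.12 0.  ] T [-0.04 -0.01  0.07] w 0.397 j [ 0.1   0.48 -0.76  1.49  0.34  1.31 -0.42]
```

View pics/w9.png

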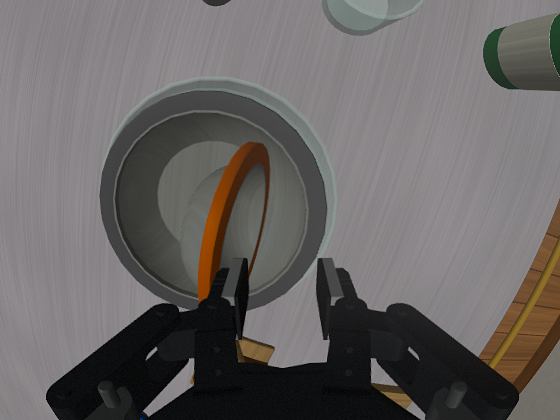

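View pics/s9.png

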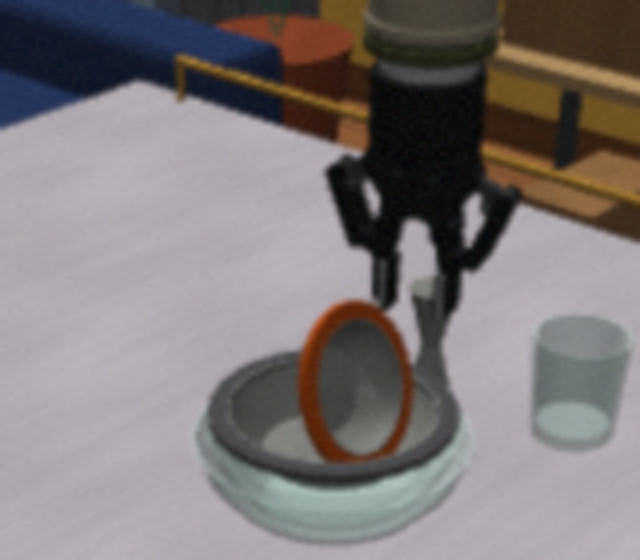

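Emit:
arm_command --moves '[[[0.6,-0.3,0,0,0],[0.6,0,0,0,0],[0.6,0,0,0,0],[0.6,0,0,0,0]]]'

```text
clock: 12.22
position: [0.5842, 0.237, 0.2573]
ee_rot: [0.43, 0.561, -0.43, 0.561]
ft_force: [-0.1, 0.3, -0.5]
grip_width: 0.399
```

Run:
```python
from h import *
st();wr('w10');save('s10',manip.camera('scene')[70:210,220:380],4)
```

```text
t 12.22 p [0.5842 0.237  0.2573] yawY 15.02 xz [ 0. -0. -1.] F [-0.09  0.32 -0.53] T [ 0.   -0.01 -0.01] w 0.399 j [ 0.1   0.48 -0.76  1.48  0.33  1.32 -0.42]
```

View pics/w10.png

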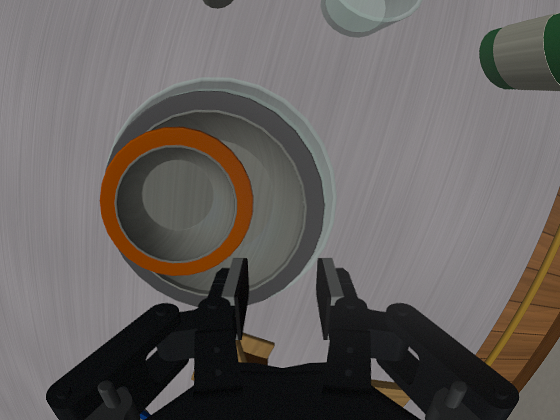

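View pics/s10.png

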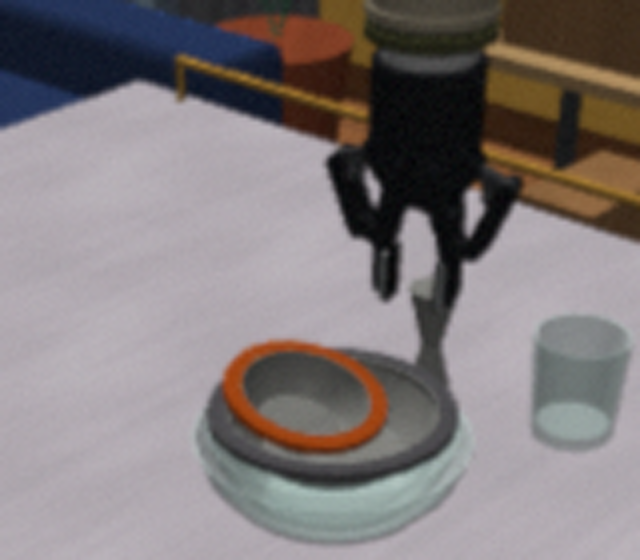

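```bash
cat > fitm.py <<'E'
from h import *
from scipy.optimize import least_squares
th=np.linspace(0,2*np.pi,120,endpoint=False)
dirs=np.stack([np.cos(np.linspace(0,2*np.pi,48,endpoint=False)),np.sin(np.linspace(0,2*np.pi,48,endpoint=False))])
def hull(im,lo,hi,box):
    h=cv2.cvtColor(im,cv2.COLOR_RGB2HSV)
    m=((h[...,0]>=lo)&(h[...,0]<=hi)&(h[...,1]>140)).astype(np.uint8)
    mm=np.zeros_like(m);t,l,b,r=box;mm[t:b,l:r]=m[t:b,l:r]
    k,lab,s,_=cv2.connectedComponentsWithStats(mm)
    j=1+int(np.argmax(s[1:,4]));c=np.argwhere(lab==j)[:,::-1].astype(np.float32)
    return cv2.convexHull(c)[:,0,:].astype(float),s[j].tolist()
def fitring(views,x0,r,free_z=True):
    # x: cx cy cz nx ny (normal ~ (nx,ny,1)); rim thickness 8 below open face
    def model(x,i,f):
        n=np.array([x[3],x[4],1.]);n/=np.linalg.norm(n)
        u=np.cross(n,[0,1,0]);u/=np.linalg.norm(u);v=np.cross(n,u)
        pts=[proj(i,np.array(x[:3])+r*(np.cos(t)*u+np.sin(t)*v)+o*n,f)[::-1] for o in (0,-.008) for t in th]
        return np.array(pts)
    def res(x): return np.concatenate([((model(x,i,f)@dirs).max(0)-(h@dirs).max(0)) for i,f,h in views])
    s=least_squares(res,x0,loss='soft_l1',x_scale=[.01,.01,.01,.1,.1])
    print('ring',s.x.round(4),'tilt',np.hypot(s.x[3],s.x[4]).round(3),'rms px',np.sqrt(np.mean(res(s.x)**2)).round(2));return s.x
def now(lo,hi,r,x0,wbox,sbox,cams=('wrist','scene'),tbox=None):
    V=[]
    for c in cams:
        i=manip.camera_info(c);im=manip.camera(c)
        b={'wrist':wbox,'scene':sbox,'top':tbox}[c]
        h,s=hull(im,lo,hi,b);print(c,s);V.append((i,c=='wrist',h))
    return fitring(V,x0,r)
E
python3 - <<'E'
from fitm import *
x=now(3,13,.064,[.51,.22,.09,0,0],(60,60,320,300),(140,260,200,330))
st()
E
```

```text
wrist [100, 127, 153, 147, 3605]
scene [276, 155, 41, 28, 348]
ring [0.4997 0.2191 0.0885 0.219  0.0229] tilt 0.22 rms px 0.96
t 12.42 p [0.5841 0.2369 0.257 ] yawY 15.02 xz [-0. -0. -1.] F [ 0.16 -0.25 -0.67] T [-0.01 -0.02  0.01] w 0.399 j [ 0.1   0.48 -0.76  1.48  0.33  1.32 -0.42]
```

Emit:
arm_command --moves '[[[1,0,-0.8,-0.2,0],[1,0,-0.8,0,0],[1,0,-0.8,0,0],[1,0,-0.8,0,0],[1,0,0,0,0],[1,0.8,0,0,0],[1,0.8,0,0,0],[1,0.8,0,0,0],[1,0.6,0,0,0],[1,0,0,0,0]]]' --force 20

```text
clock: 13.25
position: [0.5046, 0.2202, 0.1792]
ee_rot: [0.429, 0.562, -0.432, 0.56]
ft_force: [-0.2, -0.4, -0.2]
grip_width: 0.003
```

Run:
```python
from h import *
st();wr('w11')
```

```text
t 13.25 p [0.5046 0.2202 0.1792] yawY 15.02 xz [-0.004 -0.002 -1.   ] F [-0.18 -0.41 -0.18] T [-0.01  0.06 -0.05] w 0.003 j [ 0.16  0.39 -0.78  1.77  0.3   1.11 -0.46]
```

View pics/w11.png

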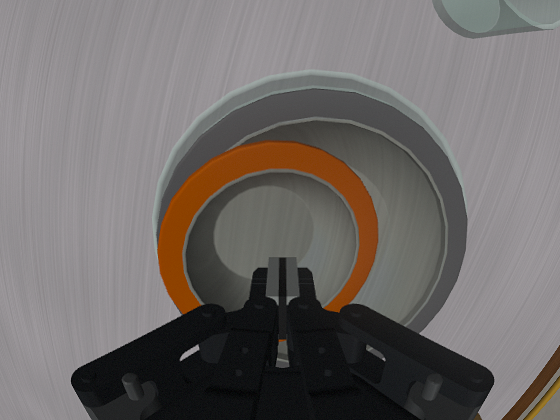

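Emit:
arm_command --moves '[[[1,0.6,0,0,0],[1,0.6,0,0,0],[1,0.15,0,0,0],[1,0,0,0,0]]]'

```text
clock: 13.63
position: [0.5056, 0.221, 0.1485]
ee_rot: [0.43, 0.561, -0.431, 0.561]
ft_force: [0.0, 0.4, -0.7]
grip_width: 0.003
```

Emit:
arm_command --moves '[[[1,0,0.25,0.07,0],[1,0,0.25,0.07,0],[1,0,0.2,0.05,0],[1,0,0,0,0]]]'

```text
clock: 13.97
position: [0.5254, 0.2208, 0.1491]
ee_rot: [0.431, 0.561, -0.43, 0.561]
ft_force: [0.9, -0.5, 0.4]
grip_width: -0.004
```

Emit:
arm_command --moves '[[[1,0,0.2,0.05,0],[1,0,0.2,0.05,0],[1,0,0,0,0]]]'

```text
clock: 14.22
position: [0.5351, 0.2209, 0.1485]
ee_rot: [0.431, 0.561, -0.43, 0.561]
ft_force: [-0.4, 0.6, 0.2]
grip_width: -0.0
```

Run:
```python
from h import *
st();wr('w12');save('s12',manip.camera('scene')[70:210,220:380],4)
```

```text
t 14.22 p [0.5351 0.2209 0.1485] yawY 14.98 xz [ 0.001  0.    -1.   ] F [-0.38  0.59  0.22] T [-0.05  0.06  0.01] w -0.0 j [ 0.13  0.48 -0.75  1.73  0.36  1.08 -0.47]
```

View pics/w12.png

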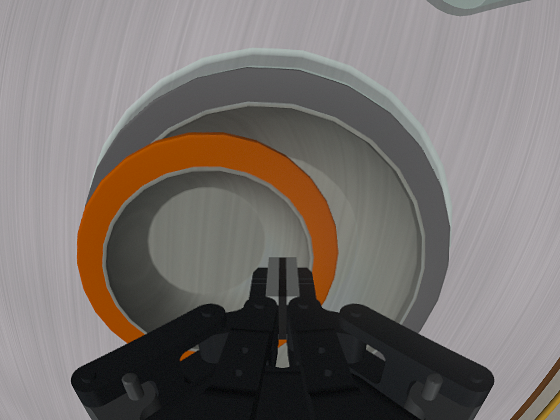

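View pics/s12.png

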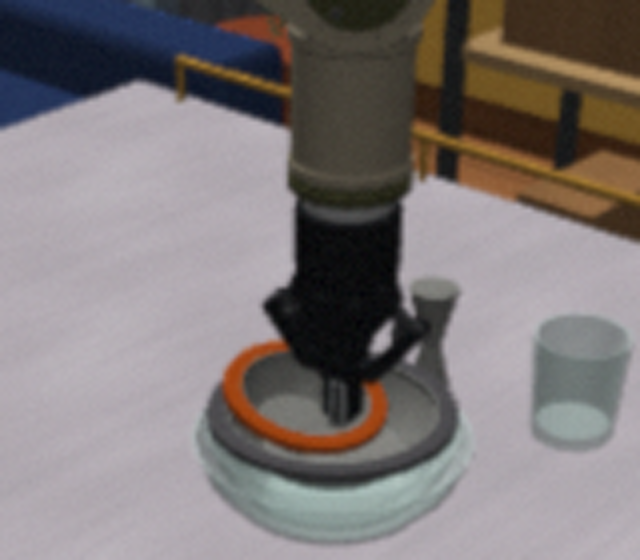

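Emit:
arm_command --moves '[[[1,0,-0.35,-0.09,0],[1,0.45,0,0,0],[1,0,0,0,0],[1,0,0.2,0.05,0],[1,0,0.15,0.04,0],[1,0,0,0,0]]]'

```text
clock: 14.82
position: [0.5351, 0.221, 0.1373]
ee_rot: [0.431, 0.561, -0.43, 0.561]
ft_force: [-0.8, -0.1, 0.0]
grip_width: 0.001
```

Emit:
arm_command --moves '[[[1,0,0.15,0.04,0],[1,0,0.15,0.04,0],[1,0,0,0,0]]]'

```text
clock: 15.07
position: [0.5427, 0.2211, 0.1373]
ee_rot: [0.431, 0.561, -0.43, 0.561]
ft_force: [0.6, -0.8, 0.2]
grip_width: 0.001
```

Emit:
arm_command --moves '[[[1,0,0.15,0.04,0],[1,0,0.15,0.04,0],[1,0,0,0,0]]]'

```text
clock: 15.32
position: [0.5503, 0.2211, 0.1372]
ee_rot: [0.431, 0.561, -0.43, 0.561]
ft_force: [-0.3, -0.1, 1.7]
grip_width: -0.0
```

Run:
```python
from h import *
st();wr('w13')
```

```text
t 15.32 p [0.5503 0.2211 0.1372] yawY 15.0 xz [ 0.  0. -1.] F [-0.28 -0.11  1.66] T [ 0.05  0.16 -0.05] w -0.0 j [ 0.12  0.52 -0.73  1.7   0.38  1.08 -0.47]
```

View pics/w13.png

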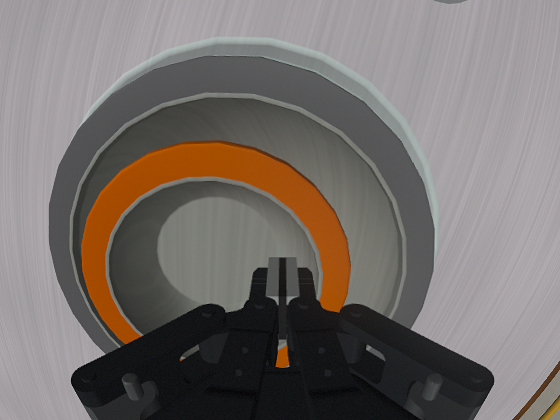

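Emit:
arm_command --moves '[[[1,0,0.15,0.04,0],[1,0,0.15,0.04,0],[1,0,0,0,0]]]'

```text
clock: 15.62
position: [0.5581, 0.221, 0.1372]
ee_rot: [0.431, 0.561, -0.43, 0.561]
ft_force: [-0.8, -0.5, 1.3]
grip_width: -0.001
```

Emit:
arm_command --moves '[[[1,0,-0.3,-0.08,0],[1,-0.8,-0.1,0,0],[1,-1,0,0,0],[1,-1,0,0,0],[1,-1,0,1,0],[1,0,0,0,0]]]'

```text
clock: 16.12
position: [0.556, 0.1937, 0.2367]
ee_rot: [0.433, 0.558, -0.43, 0.562]
ft_force: [1.3, -0.6, 0.3]
grip_width: -0.002
```

```bash
python3 - <<'E'
from fitm import *
st();wr('w14')
x=now(3,13,.064,[.52,.22,.083,0,0],(20,60,400,520),(140,260,200,340),cams=('wrist','scene'))
E
python3 -c "
from fitl import *
fit('wrist',(150,200));fit('top',(234,196))"
```

```text
t 16.12 p [0.556  0.1937 0.2367] yawY 14.84 xz [ 0.007 -0.001 -1.   ] F [ 1.31 -0.63  0.28] T [-0.12 -0.06  0.02] w -0.002 j [ 0.2   0.4  -0.77  1.62  0.29  1.24 -0.36]
wrist [199, 90, 137, 172, 4086]
scene [280, 163, 43, 22, 320]
ring [ 0.5225  0.2171  0.0759 -0.33   -0.0377] tilt 0.332 rms px 7.12
wrist [161.2, 90.0, 336.0, 261.1] 0.87 23723
wrist circle [0.5211 0.2199 0.0622] rms 0.0003
fixed r [0.5245 0.1811]
top [157.8, 200.7, 235.6, 274.2] 0.88 4392
top [370.5, 253.7, 388.5, 284.8] 0.84 309
top [354.4, 145.0, 364.0, 174.5] 0.83 263
top [361.8, 210.3, 385.5, 225.5] 0.53 329
top circle [0.5234 0.2209 0.0939] rms 0.001
fixed r [0.5236 0.221 ]
```

View pics/w14.png

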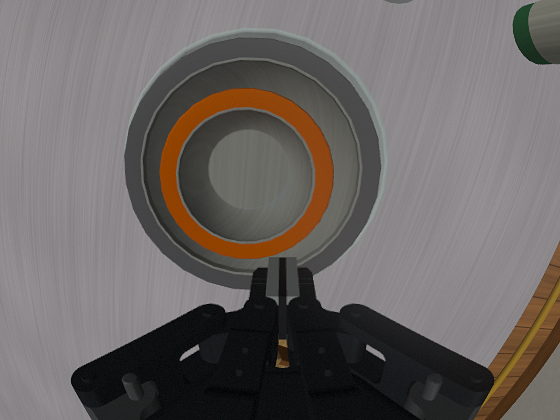

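Emit:
arm_command --moves '[[[0.5,-0.5,0,0.5,0.9],[0.5,-0.5,-0.03,1,0.9],[0.5,-0.5,-0.03,1,0.9],[0.5,-0.4,-0.03,1,0.9],[0.5,-0.4,-0.03,1,0.9],[0.5,-0.4,-0.03,1,0.9],[0.5,0,-0.03,1,0.9],[0.5,0,-0.03,1,0.9],[0.5,0,-0.03,1,0.9],[0.5,0,-0.03,1,0.9],[0.5,0,-0.03,1,0.9],[0.5,0,-0.03,1,0.9]]]'

```text
clock: 17.37
position: [0.5944, -0.0895, 0.2999]
ee_rot: [0.482, 0.518, -0.482, 0.518]
ft_force: [0.2, -1.4, -0.1]
grip_width: 0.497
```

Emit:
arm_command --moves '[[[0.5,0,-0.03,1,0.9],[0.5,0,-0.03,1,0.9],[0.5,0,-0.03,1,0.9],[0.5,0,-0.03,1,0.9],[0.5,0,-0.03,1,0.9],[0.5,0,-0.03,1,0.9],[0.5,0,-0.03,0.5,0.9],[0.5,0,0,0,0],[0.5,0,0,0,0]]]'

```text
clock: 18.12
position: [0.5943, -0.2506, 0.2994]
ee_rot: [0.509, 0.491, -0.509, 0.49]
ft_force: [0.2, 1.1, -0.2]
grip_width: 0.496
```

Run:
```python
from h import *
import json
st()
i,im=wr('w20',['cover_s','cover_s_top','easel_s'])
json.dump(dict(i,pose=np.array(i['pose']).tolist()),open('w20.json','w'))
save('s20',manip.camera('scene')[130:200,260:350],6)
```

```text
t 18.12 p [ 0.5943 -0.2506  0.2994] yawY -2.13 xz [-0.     0.001 -1.   ] F [ 0.18  1.1  -0.18] T [0.06 0.05 0.02] w 0.496 j [ 0.72  0.43 -0.54  1.39  0.22  1.38  0.15]
cover_s [([158.6, 273.2], 0.84), ([108.4, 416.4], 0.68)]
cover_s_top [([190.5, 179.3], 0.93), ([81.8, 442.5], 0.75), ([170.5, 282.9], 0.62)]
easel_s [([155.9, 263.4], 0.8), ([7.3, 425.6], 0.47)]
```

View pics/w20.png

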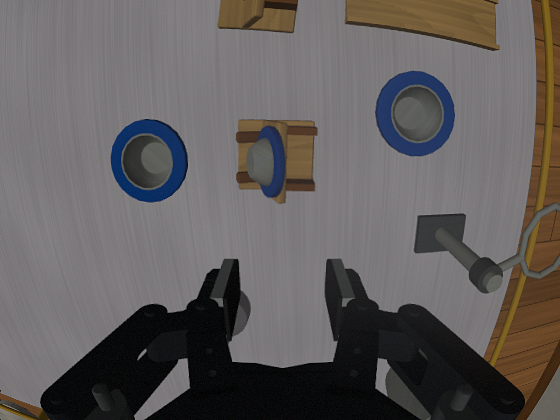

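View pics/s20.png

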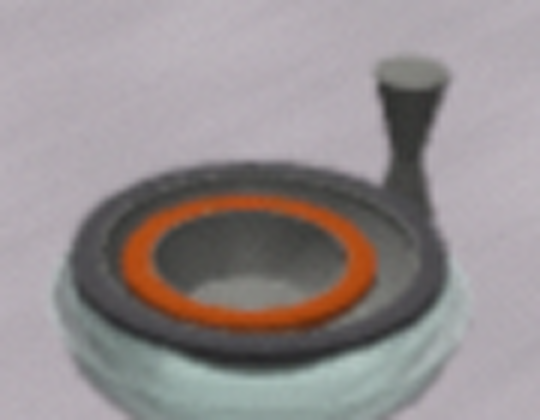

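Emit:
arm_command --moves '[[[0.5,0.5,0,-0.6,0],[0.5,0.5,0,-0.6,0],[0.5,0.5,0,0,0],[0.5,0,0,0,0]]]'

```text
clock: 18.7
position: [0.5948, -0.2188, 0.2597]
ee_rot: [-0.508, -0.493, 0.509, -0.491]
ft_force: [0.1, -0.7, -0.5]
grip_width: 0.502
```

```bash
cat > fits.py <<'E'
from fitm import *
import json
A=json.load(open('w20.json'))
i,im=wr('w21',['cover_s','cover_s_top']);st()
def hl(im,box):
    h=cv2.cvtColor(im,cv2.COLOR_RGB2HSV);m=((h[...,0]>=100)&(h[...,0]<=125)&(h[...,1]>130)).astype(np.uint8)
    mm=np.zeros_like(m);t,l,b,r=box;mm[t:b,l:r]=m[t:b,l:r]
    k,lab,s,_=cv2.connectedComponentsWithStats(mm);j=1+int(np.argmax(s[1:,4]));print(s[j])
    return cv2.convexHull(np.argwhere(lab==j)[:,::-1].astype(np.float32))[:,0,:].astype(float)
V=[(A,1,hl(cv2.imread('pics/w20.png')[:,:,::-1].copy(),(90,200,230,330))),(i,1,hl(im,(90,200,300,330)))]
def model(x,i,f):
    cx,cy,cz,yaw,tl=x
    xb=np.array([np.cos(yaw),np.sin(yaw),0]);z=xb*np.cos(tl)-np.array([0,0,np.sin(tl)])
    u=xb*np.sin(tl)+np.array([0,0,np.cos(tl)]);v=np.cross(z,u)
    return np.array([proj(i,np.array([cx,cy,cz])+.036*(np.cos(t)*u+np.sin(t)*v)+o*z,f)[::-1] for o in (0,-.008) for t in th])
for tl0 in (None,):
    res=lambda x:np.concatenate([(model(x,i,f)@dirs).max(0)-(h@dirs).max(0) for i,f,h in V])
    s=least_squares(res,[.586,-.23,.052,-.04,.34],loss='soft_l1',x_scale=[.01,.01,.01,.1,.1]);x=s.x
    u=np.array([np.cos(x[3])*np.sin(x[4]),np.sin(x[3])*np.sin(x[4]),np.cos(x[4])]);z=np.array([np.cos(x[3])*np.cos(x[4]),np.sin(x[3])*np.cos(x[4]),-np.sin(x[4])])
    print(x.round(4),np.degrees(x[3:]).round(1),'rms',np.sqrt(np.mean(res(x)**2)).round(2),'top',(x[:3]+.036*u-.004*z).round(4))
E
python3 fits.py
```

```text
cover_s [([145.2, 430.9], 0.96), ([196.6, 138.0], 0.91), ([203.5, 273.5], 0.88)]
cover_s_top [([215.7, 278.0], 0.85), ([113.0, 460.7], 0.59), ([227.1, 168.9], 0.56)]
t 18.85 p [ 0.5954 -0.2212  0.2627] yawY -2.12 xz [ 0.    -0.001 -1.   ] F [-0.27 -0.33 -0.46] T [-0.02  0.02  0.02] w 0.5 j [ 0.69  0.43 -0.55  1.46  0.23  1.31  0.09]
[258 127  27  70 864]
[ 257  165   30   79 1091]
[ 0.5858 -0.2261  0.0393 -0.0402  0.3095] [-2.3 17.7] rms 0.85 top [ 0.593  -0.2264  0.0748]
```

View pics/w21.png

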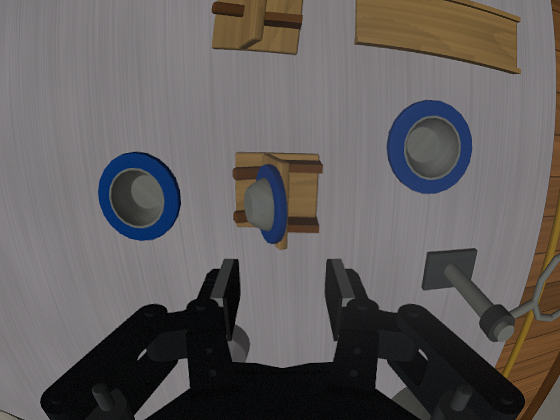

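```bash
cat > fits2.py <<'E'
import re
src=open('fits.py').read().replace("'w21'","'w22'")
exec(src.split('for tl0')[0])
wt=(dirs[0]>-0.25)*1.
tl=np.radians(20)
T=manip.camera_info('top');S=manip.camera_info('scene')
for VV in ([V[0],V[1]],):
    res=lambda x:np.concatenate([wt*((model([*x,tl],i,f)@dirs).max(0)-(h@dirs).max(0)) for i,f,h in VV])
    s=least_squares(res,[.586,-.23,.052,-.04],x_scale=[.01,.01,.01,.1]);x=[*s.x,tl]
    u=np.array([np.cos(x[3])*np.sin(x[4]),np.sin(x[3])*np.sin(x[4]),np.cos(x[4])]);z=np.array([np.cos(x[3])*np.cos(x[4]),np.sin(x[3])*np.cos(x[4]),-np.sin(x[4])])
    print(np.round(x,4),np.degrees(x[3]).round(1),'rms',np.sqrt(np.mean(res(s.x)**2)).round(2),'top',(np.array(x[:3])+.036*u-.004*z).round(4))
p,e=tri([ray(A,(170.5,282.9),1),ray(i,(215.7,278),1),ray(S,(256.7,196.4)),ray(T,(208.2,374.1))]);print('stop pin',p.round(4),np.round(e,4))
p,e=tri([ray(S,(256.7,196.4)),ray(T,(208.2,374.1)),ray(A,(170.5,282.9),1)]);print('stop pin',p.round(4),np.round(e,4))
E
python3 fits2.py
```

```text
cover_s [([138.8, 428.1], 0.93), ([200.6, 269.4], 0.92)]
cover_s_top [([213.4, 277.4], 0.87), ([110.7, 457.1], 0.87), ([227.4, 168.6], 0.62)]
t 19.0 p [ 0.5956 -0.2211  0.263 ] yawY -2.13 xz [ 0.001 -0.001 -1.   ] F [-0.15  0.8   0.2 ] T [0.05 0.03 0.02] w 0.495 j [ 0.69  0.43 -0.55  1.46  0.23  1.31  0.09]
[258 127  27  70 864]
[ 255  161   30   79 1066]
[ 0.5845 -0.2256  0.0412 -0.0525  0.3491] -3.0 rms 0.57 top [ 0.5931 -0.226   0.0764]
stop pin [ 0.5948 -0.2276  0.0846] [0.0019 0.0026 0.0009 0.0027]
stop pin [ 0.5959 -0.2279  0.0852] [0.0005 0.0023 0.0018]
```

Emit:
arm_command --moves '[[[0.6,0.6,-0.12,0.18,0.5],[0.6,0.8,0,0,0],[0.6,0.8,0,0,0],[0.6,0.8,0,0,0],[0.6,0.5,0,0,0],[0.6,0,0,0,0],[0.6,0,0,0,0]]]' --force 30

```text
clock: 19.58
position: [0.5923, -0.2249, 0.1749]
ee_rot: [-0.511, -0.489, 0.511, -0.488]
ft_force: [-0.1, 0.2, 1.3]
grip_width: 0.398
```

Run:
```python
from h import *
st();wr('w23',['cover_s_top']);save('s23',manip.camera('scene')[200:310,140:260],5)
```

```text
t 19.58 p [ 0.5923 -0.2249  0.1749] yawY -2.59 xz [-0.  0. -1.] F [-0.1   0.23  1.34] T [-0.02  0.02  0.03] w 0.398 j [ 0.69  0.5  -0.53  1.56  0.27  1.15  0.06]
cover_s_top [([262.2, 141.7], 0.95), ([256.3, 284.4], 0.77), ([108.2, 509.1], 0.63)]
```

View pics/w23.png

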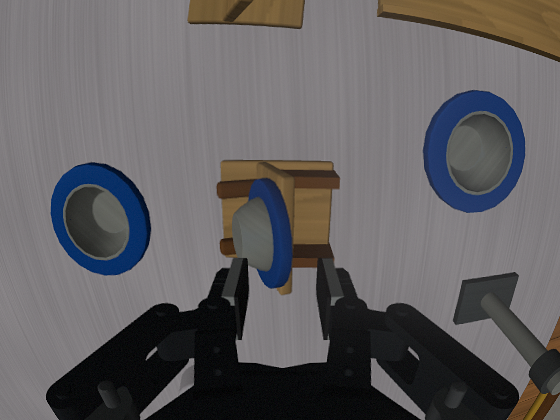

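View pics/s23.png

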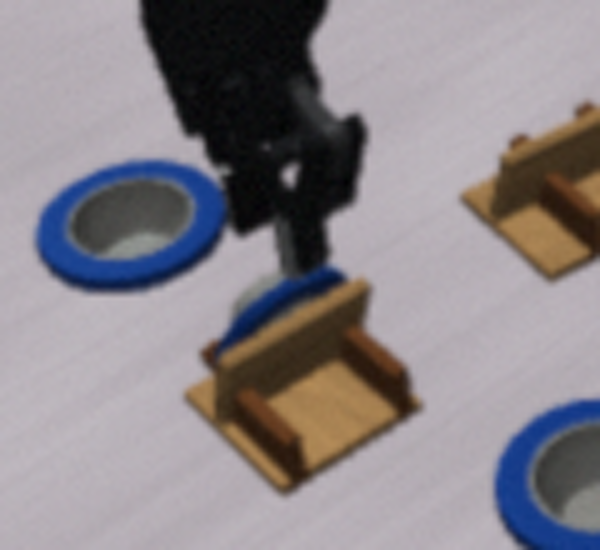

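Emit:
arm_command --moves '[[[0.6,0.5,0,0,0],[0.6,0.5,0,0,0],[0.6,0,0,0,0],[0.75,0,0,0,0],[0.9,0,0,0,0],[1,0,0,0,0],[1,0,0,0,0],[1,0,0,0,0],[1,0,0,0,0]]]' --force 30

```text
clock: 20.48
position: [0.5922, -0.2248, 0.1498]
ee_rot: [-0.511, -0.489, 0.511, -0.489]
ft_force: [-0.8, 0.7, -0.2]
grip_width: 0.094
```

Run:
```python
from h import *
st();wr('w24');save('s24',manip.camera('scene')[200:310,140:260],5)
```

```text
t 20.48 p [ 0.5922 -0.2248  0.1498] yawY -2.58 xz [-0. -0. -1.] F [-0.79  0.66 -0.21] T [ 0.07  0.36 -0.04] w 0.094 j [ 0.68  0.53 -0.52  1.58  0.28  1.11  0.05]
```

View pics/w24.png

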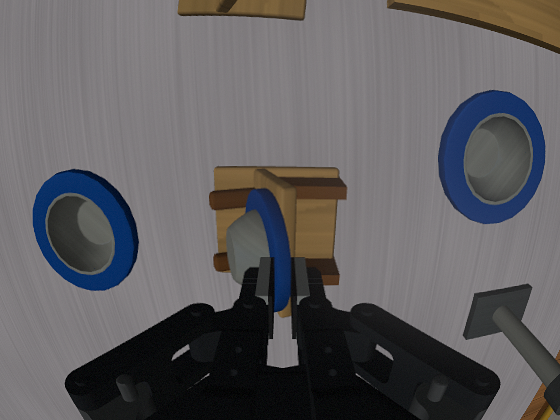

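View pics/s24.png

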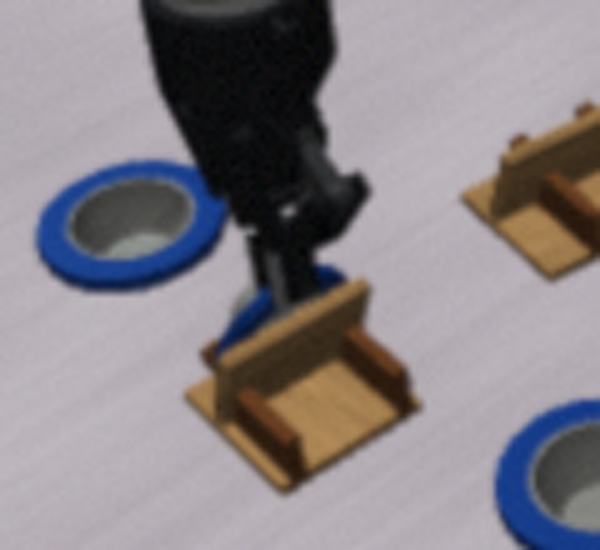

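Emit:
arm_command --moves '[[[1,-0.2,0,0,0],[1,-0.4,-0.1,0,0],[1,-0.6,-0.1,0,0],[1,-0.8,0,0,0],[1,-1,0,0,0],[1,-1,0,0,0],[1,-1,0,0,0],[1,-0.5,0,0,0],[1,0,0,0,0],[1,0,0,0,0]]]' --force 40

```text
clock: 21.42
position: [0.5874, -0.2246, 0.288]
ee_rot: [0.511, 0.488, -0.511, 0.489]
ft_force: [1.1, -0.7, -1.8]
grip_width: 0.084
```

Run:
```python
from h import *
st();wr('w25');save('s25',manip.camera('scene')[150:290,120:280],4)
```

```text
t 21.42 p [ 0.5874 -0.2246  0.288 ] yawY -2.58 xz [ 0.002 -0.001 -1.   ] F [ 1.08 -0.73 -1.79] T [ 0.04  0.05 -0.02] w 0.084 j [ 0.71  0.4  -0.55  1.45  0.21  1.35  0.1 ]
```

View pics/w25.png

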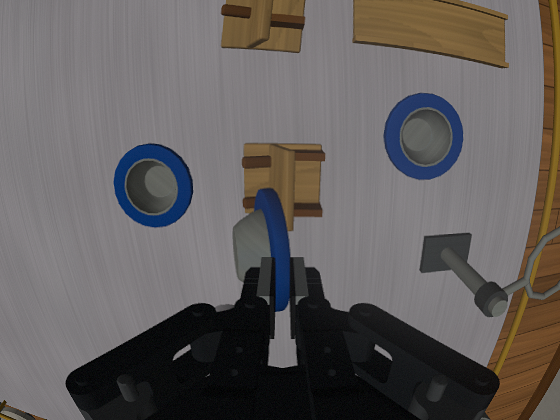

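View pics/s25.png

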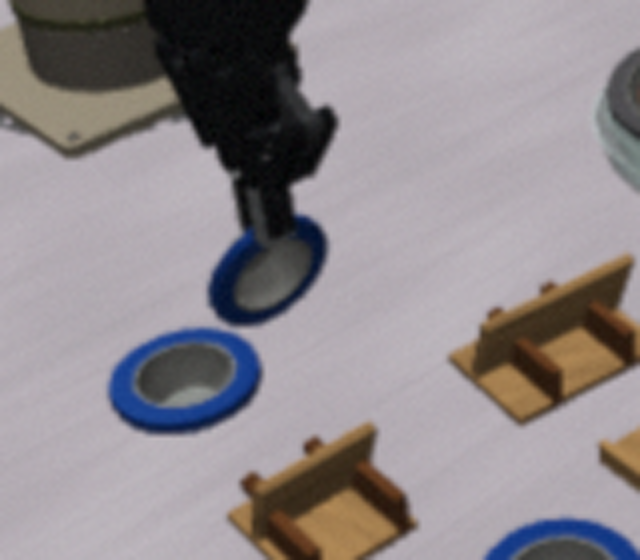

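Emit:
arm_command --moves '[[[1,0,0.03,-0.4,-0.9],[1,0,0.04,-0.8,-0.9],[1,0,0.04,-1,-0.9],[1,0,0.04,-1,-0.9],[1,0,0.04,-1,-0.9],[1,0,0.04,-1,-0.9],[1,0,0.04,-1,-0.9],[1,0,0.04,-1,-0.9],[1,0,0.04,-1,-0.9],[1,0,0.04,-1,-0.9],[1,0,0.04,-1,-0.9],[1,0,0.04,-1,-0.9]]]'

```text
clock: 22.52
position: [0.5844, 0.0599, 0.287]
ee_rot: [0.462, 0.536, -0.461, 0.535]
ft_force: [0.5, -0.7, -1.4]
grip_width: 0.078
```

Emit:
arm_command --moves '[[[1,0,0.04,-1,-0.9],[1,0,0.04,-1,-0.9],[1,0,0.04,-1,-0.9],[1,0,0.04,-1,-0.9],[1,0,0.04,-1,-0.9],[1,0,0.04,-0.8,-0.9],[1,0,0.04,-0.8,-0.9],[1,0,0.04,-0.4,-0.9],[1,0,0,0,0],[1,0,0,0,0]]]'

```text
clock: 23.35
position: [0.5595, 0.2295, 0.287]
ee_rot: [0.428, 0.563, -0.428, 0.563]
ft_force: [-0.1, 0.1, -0.5]
grip_width: 0.083
```

```bash
python3 - <<'E'
from h import *
st();i,im=wr('w26')
print(manip.camera_info('wrist')['pose'][:3,3] if 1 else 0)
E
python3 - <<'E'
from fitl import *
import fitl
i=manip.camera_info('wrist')
fit('wrist',(150,210),z=.083,r=.064)
E
```

```text
t 23.35 p [0.5595 0.2295 0.287 ] yawY 15.55 xz [-0. -0. -1.] F [-0.09  0.06 -0.45] T [-0.06 -0.01  0.  ] w 0.083 j [ 0.14  0.4  -0.79  1.51  0.29  1.35 -0.39]
[0.53887039 0.30713868 0.35870599]
wrist [175.5, 130.4, 312.6, 266.0] 0.72 11708
wrist [234.1, 188.8, 289.0, 310.3] 0.62 3894
wrist circle [0.5242 0.2158 0.0639] rms 0.0004
fixed r [0.5243 0.2158]
```

View pics/w26.png

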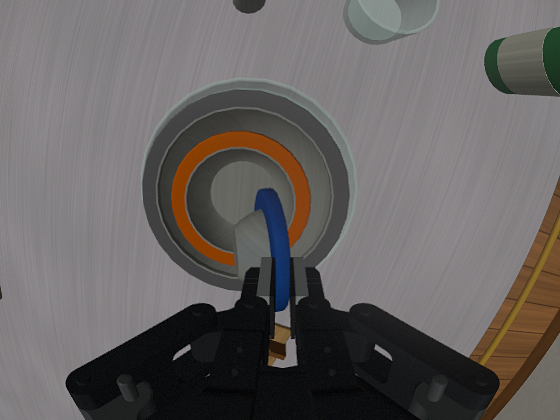

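Emit:
arm_command --moves '[[[1,0,0,0,0],[1,0,0,0,0],[1,0,0,0,0]]]' --force 100

```text
clock: 23.7
position: [0.5605, 0.2278, 0.2871]
ee_rot: [0.429, 0.562, -0.429, 0.562]
ft_force: [0.0, -0.0, -0.1]
grip_width: 0.048
```

Run:
```python
from h import *
st();i,im=wr('w27');save('w27c',im[150:350,200:380],3)
```

```text
t 23.7 p [0.5605 0.2278 0.2871] yawY 15.35 xz [ 0. -0. -1.] F [ 0.04 -0.03 -0.06] T [0.05 0.05 0.04] w 0.048 j [ 0.15  0.4  -0.79  1.51  0.29  1.35 -0.39]
```

View pics/w27c.png

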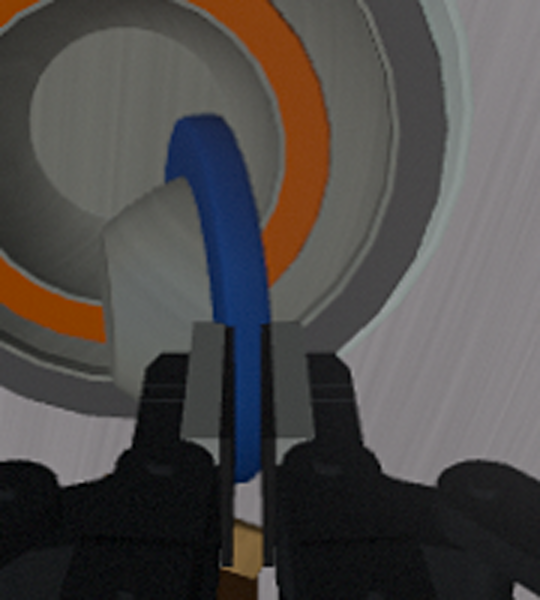

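Emit:
arm_command --moves '[[[1,0.4,0.29,0,0],[1,0.8,0,0,0],[1,0.8,0,0,0],[1,0.7,0,0,0],[1,0.3,0,0,0],[1,0.1,0,0,0],[1,0,0,0,0]]]' --force 40

```text
clock: 24.33
position: [0.5673, 0.2304, 0.2092]
ee_rot: [0.428, 0.563, -0.429, 0.562]
ft_force: [-0.2, -0.3, -0.8]
grip_width: 0.052
```

Run:
```python
from h import *
st();i,im=wr('w28');save('s28',manip.camera('scene')[70:210,220:380],4)
```

```text
t 24.33 p [0.5673 0.2304 0.2092] yawY 15.42 xz [-0.001 -0.    -1.   ] F [-0.24 -0.3  -0.81] T [ 0.02 -0.01 -0.03] w 0.052 j [ 0.12  0.48 -0.76  1.58  0.35  1.22 -0.43]
```

View pics/w28.png

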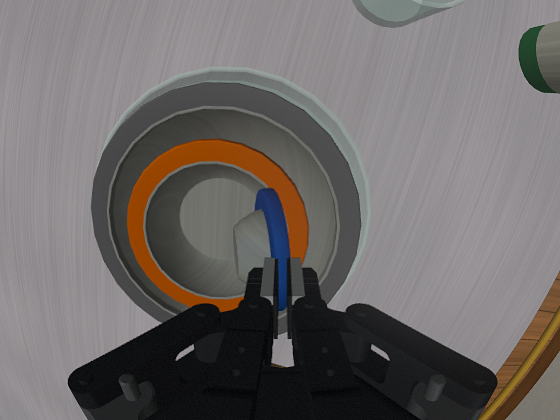

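View pics/s28.png

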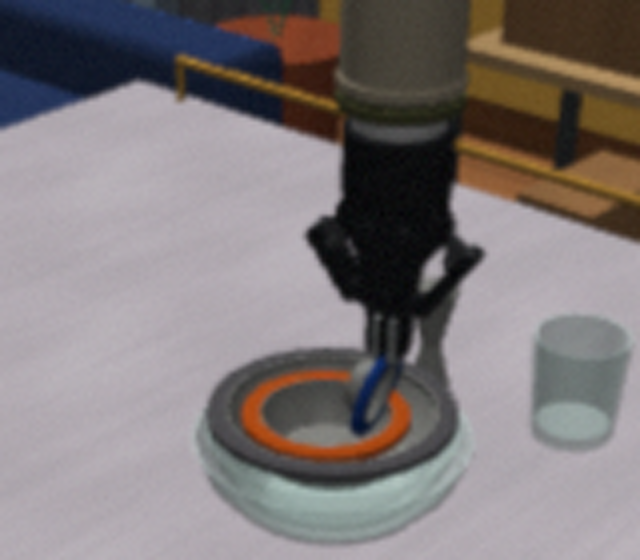

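Emit:
arm_command --moves '[[[1,0.12,0,0,0],[1,0.12,0,0,0],[1,0,0,0,0]]]'

```text
clock: 24.68
position: [0.5671, 0.2303, 0.2035]
ee_rot: [0.428, 0.562, -0.429, 0.563]
ft_force: [-0.3, -1.6, 0.0]
grip_width: 0.05
```

Emit:
arm_command --moves '[[[1,0.1,0,0,0],[1,0.1,0,0,0],[1,0,0,0,0]]]'

```text
clock: 24.93
position: [0.5671, 0.2304, 0.1983]
ee_rot: [0.428, 0.563, -0.429, 0.563]
ft_force: [-1.1, -0.7, 1.1]
grip_width: 0.047
```

Emit:
arm_command --moves '[[[1,0.08,0,0,0],[1,0.08,0,0,0],[1,0,0,0,0]]]'

```text
clock: 25.18
position: [0.5669, 0.2304, 0.194]
ee_rot: [0.428, 0.563, -0.429, 0.562]
ft_force: [-1.6, 0.1, -0.4]
grip_width: 0.052
```

Emit:
arm_command --moves '[[[1,0.08,0,0,0],[1,0,0,0,0],[1,0,0,0,0]]]'

```text
clock: 25.43
position: [0.567, 0.2304, 0.1924]
ee_rot: [0.428, 0.563, -0.429, 0.563]
ft_force: [-1.3, -0.6, -0.1]
grip_width: 0.05
```

Run:
```python
from h import *
st();i,im=wr('w29');save('s29',manip.camera('scene')[90:190,250:360],5)
```

```text
t 25.43 p [0.567  0.2304 0.1924] yawY 15.43 xz [-0. -0. -1.] F [-1.31 -0.58 -0.08] T [-0.08  0.25 -0.02] w 0.05 j [ 0.12  0.5  -0.75  1.6   0.36  1.19 -0.44]
```

View pics/w29.png

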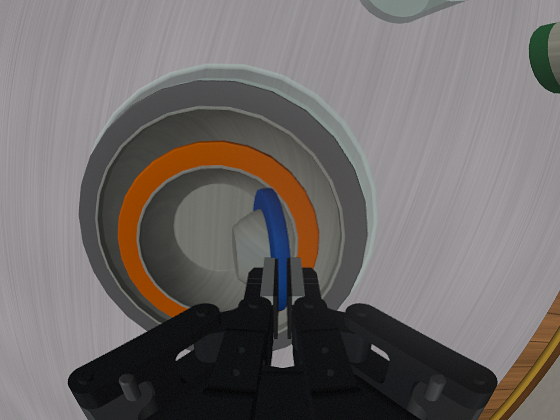

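View pics/s29.png

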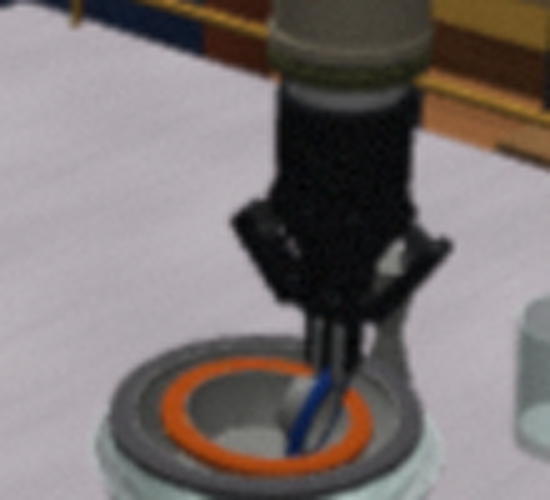

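Emit:
arm_command --moves '[[[0.92,0,0,0,0],[0.88,0,0,0,0],[0.84,0,0,0,0],[0.8,0,0,0,0],[0.76,0,0,0,0],[0.72,0,0,0,0],[0.68,0,0,0,0],[0.68,0,0,0,0]]]'

```text
clock: 26.2
position: [0.5672, 0.2305, 0.1927]
ee_rot: [0.428, 0.563, -0.428, 0.563]
ft_force: [-0.2, -0.0, -0.2]
grip_width: 0.322
```

Run:
```python
from h import *
st();i,im=wr('w30');save('s30',manip.camera('scene')[90:190,250:360],5)
```

```text
t 26.2 p [0.5672 0.2305 0.1927] yawY 15.42 xz [ 0. -0. -1.] F [-0.24 -0.01 -0.17] T [-0.    0.01 -0.03] w 0.322 j [ 0.12  0.5  -0.75  1.6   0.36  1.19 -0.44]
```

View pics/w30.png

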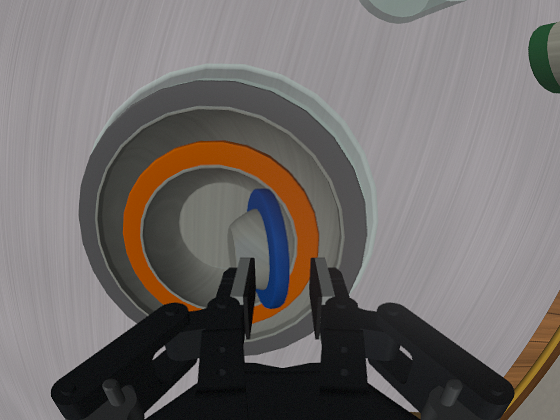

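View pics/s30.png

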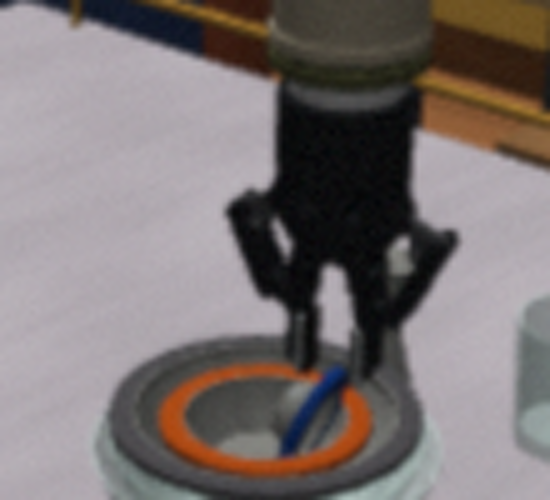

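Emit:
arm_command --moves '[[[0.5,0,0,0,0],[0.5,0.2,0,0,0],[0.5,0.25,0,0,0],[0.5,0,-0.3,0,0],[0.5,0,-0.3,0,0],[0.5,0,-0.2,0,0],[0.5,0,0,0,0]]]'

```text
clock: 26.88
position: [0.5468, 0.225, 0.1815]
ee_rot: [0.428, 0.563, -0.428, 0.563]
ft_force: [0.5, -0.5, -0.2]
grip_width: 0.499
```

Run:
```python
from h import *
st();i,im=wr('w31');save('s31',manip.camera('scene')[90:190,250:360],5)
```

```text
t 26.88 p [0.5468 0.225  0.1815] yawY 15.45 xz [-0.    -0.001 -1.   ] F [ 0.47 -0.55 -0.2 ] T [-0.   -0.04  0.04] w 0.499 j [ 0.14  0.47 -0.76  1.66  0.35  1.15 -0.45]
```

View pics/w31.png

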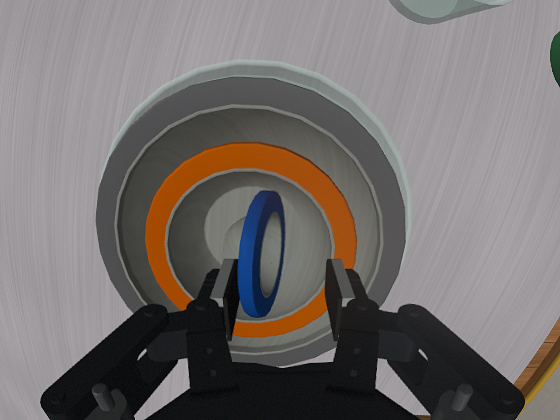

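View pics/s31.png

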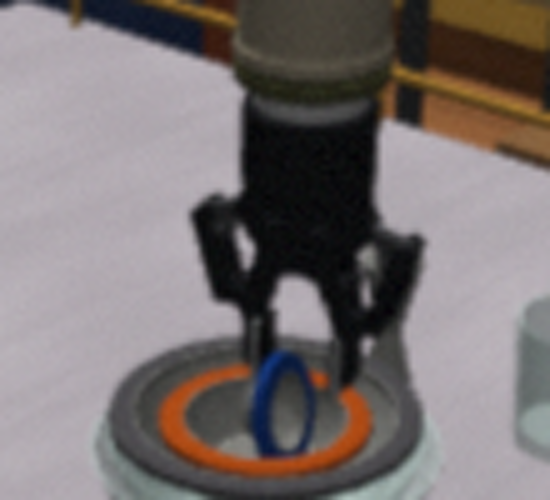

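Emit:
arm_command --moves '[[[0.5,0,-0.2,0,0],[0.5,0,-0.2,0,0],[0.5,0,-0.2,0,0],[0.5,0,-0.2,0,0],[0.5,0,-0.2,0,0],[0.5,0,0,0,0]]]'

```text
clock: 27.48
position: [0.5229, 0.2183, 0.1814]
ee_rot: [0.428, 0.563, -0.428, 0.563]
ft_force: [-0.1, 0.2, 0.9]
grip_width: 0.501
```

Run:
```python
from h import *
st();i,im=wr('w32');save('s32',manip.camera('scene')[90:190,250:360],5)
```

```text
t 27.48 p [0.5229 0.2183 0.1814] yawY 15.45 xz [-0.    -0.001 -1.   ] F [-0.12  0.21  0.89] T [-0.01  0.02 -0.05] w 0.501 j [ 0.16  0.42 -0.78  1.73  0.32  1.13 -0.44]
```

View pics/w32.png

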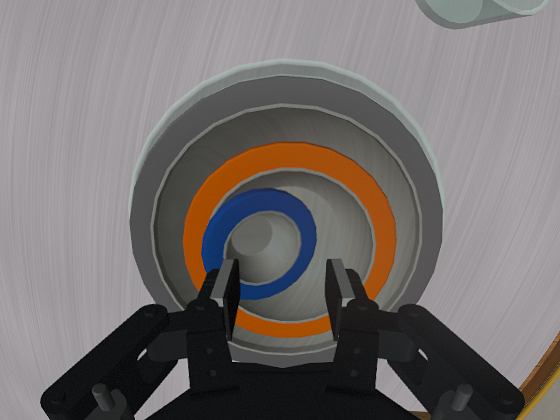

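View pics/s32.png

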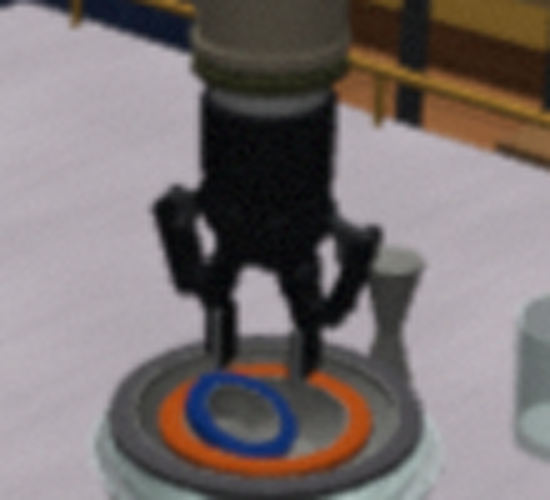

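Emit:
arm_command --moves '[[[0.6,-0.8,0,0.3,0],[0.8,-0.8,0,0.6,0],[1,-0.4,0,0.6,0],[1,0,0,0,0],[1,0,0,0,0]]]' --force 20

```text
clock: 28.0
position: [0.5343, 0.1818, 0.2316]
ee_rot: [0.429, 0.562, -0.429, 0.562]
ft_force: [-0.4, 0.1, -0.3]
grip_width: 0.003
```

Run:
```python
from fitm import *
st();i,im=wr('w33')
x=now(100,125,.036,[.505,.215,.085,0.2,0],(60,120,400,420),(140,260,200,330))
```

```text
t 28.0 p [0.5343 0.1818 0.2316] yawY 15.32 xz [ 0.001  0.    -1.   ] F [-0.42  0.11 -0.34] T [-0.    0.    0.01] w 0.003 j [ 0.25  0.35 -0.79  1.69  0.27  1.21 -0.34]
wrist [214, 119, 96, 99, 3879]
scene [288, 165, 21, 16, 122]
ring [0.5135 0.2156 0.0779 0.5218 0.1507] tilt 0.543 rms px 1.15
```

View pics/w33.png

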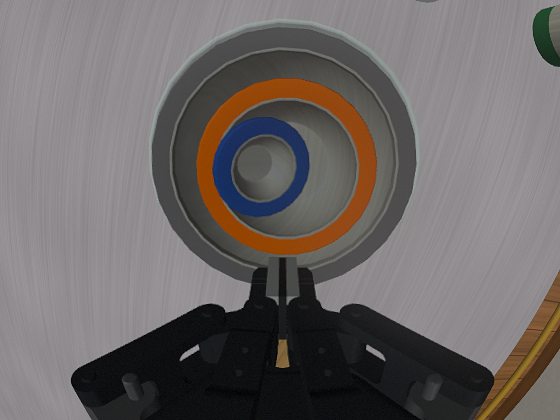

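Emit:
arm_command --moves '[[[1,0,-0.27,-0.75,0],[1,0,-0.27,-0.8,0],[1,0.6,0,0,0],[1,0.8,0,0,0],[1,0.8,0,0,0],[1,0.6,0,0,0],[1,0.2,0,0,0],[1,0.2,0,0,0],[1,0,0,0,0]]]'

```text
clock: 28.9
position: [0.51, 0.2165, 0.1507]
ee_rot: [0.428, 0.563, -0.428, 0.562]
ft_force: [0.3, -0.2, -0.0]
grip_width: 0.002
```

Run:
```python
from h import *
st();i,im=wr('w34')
```

```text
t 28.9 p [0.51   0.2165 0.1507] yawY 15.47 xz [-0.001 -0.    -1.   ] F [ 0.35 -0.25 -0.  ] T [-0.03  0.   -0.01] w 0.002 j [ 0.16  0.43 -0.77  1.79  0.34  1.06 -0.46]
```

View pics/w34.png

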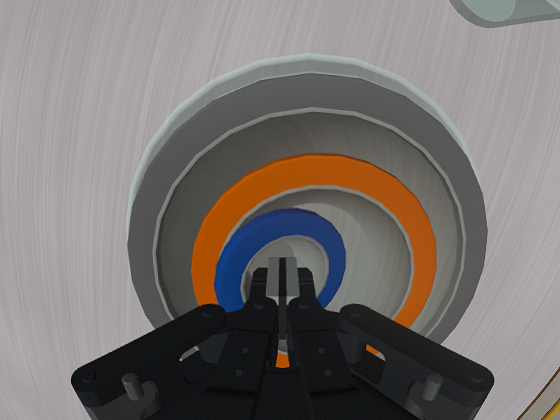

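Emit:
arm_command --moves '[[[1,0.15,0,0,0],[1,0.15,0,0,0],[1,0,0,0,0]]]'

```text
clock: 29.2
position: [0.5104, 0.216, 0.1436]
ee_rot: [0.428, 0.562, -0.428, 0.563]
ft_force: [0.5, -0.3, -0.8]
grip_width: -0.002
```

Emit:
arm_command --moves '[[[1,0.12,0,0,0],[1,0,0,0,0]]]'

```text
clock: 29.37
position: [0.5104, 0.216, 0.1406]
ee_rot: [0.428, 0.563, -0.429, 0.563]
ft_force: [-0.3, -0.2, 0.4]
grip_width: -0.001
```

Tip at ~0.0675, no contact. Push along +tool y.

Emit:
arm_command --moves '[[[1,0.08,0.15,0,0],[1,0,0.15,0,0],[1,0,0.1,0,0],[1,0,0,0,0]]]'

```text
clock: 29.7
position: [0.5208, 0.2189, 0.139]
ee_rot: [0.429, 0.562, -0.428, 0.563]
ft_force: [0.5, 0.3, -0.7]
grip_width: -0.002
```

Run:
```python
from h import *
st();i,im=wr('w35')
```

```text
t 29.7 p [0.5208 0.2189 0.139 ] yawY 15.41 xz [ 0.  0. -1.] F [ 0.46  0.32 -0.67] T [0.03 0.02 0.04] w -0.002 j [ 0.14  0.46 -0.76  1.77  0.36  1.05 -0.48]
```

View pics/w35.png

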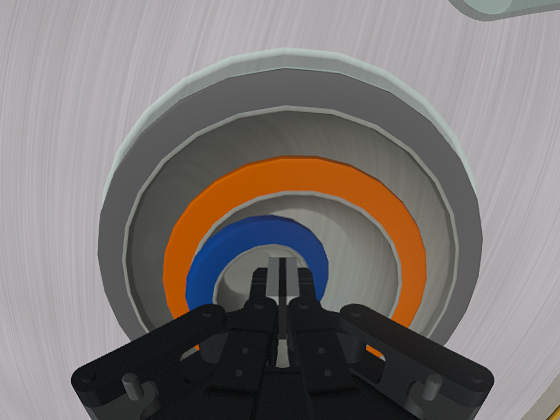

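Emit:
arm_command --moves '[[[1,0.12,-0.05,0,0],[1,0.12,0,0,0],[1,0,0,0,0]]]'

```text
clock: 30.0
position: [0.5186, 0.2183, 0.1323]
ee_rot: [0.428, 0.563, -0.429, 0.563]
ft_force: [-0.1, -0.1, 0.5]
grip_width: -0.0
```

Emit:
arm_command --moves '[[[1,0,0.12,0,0],[1,0,0.12,0,0],[1,0,0,0,0]]]'

```text
clock: 30.25
position: [0.5253, 0.2201, 0.133]
ee_rot: [0.429, 0.562, -0.428, 0.563]
ft_force: [0.5, -0.2, 0.1]
grip_width: 0.0
```

Emit:
arm_command --moves '[[[1,0,0.12,0,0],[1,0,0.12,0,0],[1,0,0,0,0]]]'

```text
clock: 30.5
position: [0.5311, 0.2218, 0.133]
ee_rot: [0.429, 0.562, -0.428, 0.563]
ft_force: [0.1, 0.5, -0.7]
grip_width: -0.001
```

Run:
```python
from h import *
st();i,im=wr('w36')
```

```text
t 30.5 p [0.5311 0.2218 0.133 ] yawY 15.41 xz [ 0.  0. -1.] F [ 0.11  0.46 -0.73] T [ 0.04 -0.01 -0.07] w -0.001 j [ 0.13  0.49 -0.75  1.75  0.38  1.05 -0.48]
```

View pics/w36.png

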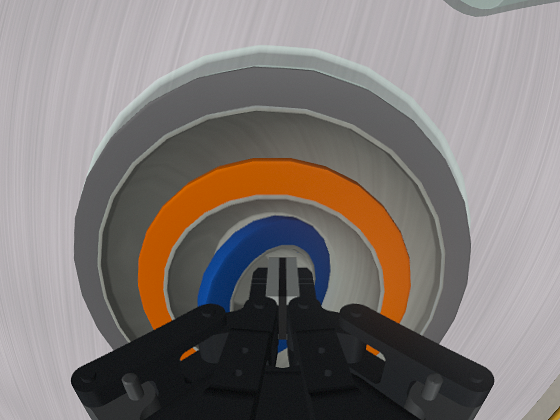

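Emit:
arm_command --moves '[[[1,0,0.12,0,0],[1,0,0.1,0,0],[1,0,0,0,0]]]'

```text
clock: 30.8
position: [0.5361, 0.2231, 0.1329]
ee_rot: [0.428, 0.563, -0.428, 0.563]
ft_force: [-1.5, 0.7, 1.4]
grip_width: 0.001
```

Run:
```python
from h import *
st();i,im=wr('w37');save('s37',manip.camera('scene')[120:200,260:350],6)
```

```text
t 30.8 p [0.5361 0.2231 0.1329] yawY 15.41 xz [-0. -0. -1.] F [-1.54  0.71  1.43] T [-0.04  0.17 -0.01] w 0.001 j [ 0.12  0.5  -0.74  1.73  0.38  1.06 -0.48]
```

View pics/w37.png

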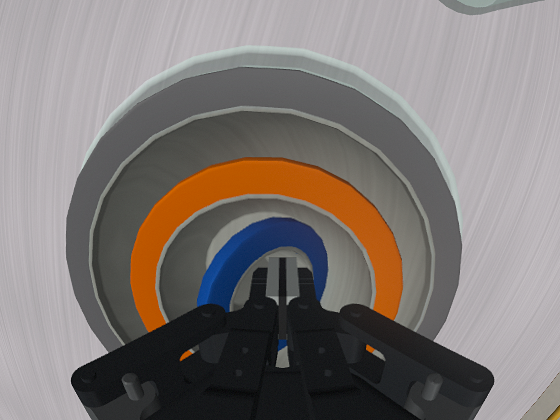

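View pics/s37.png

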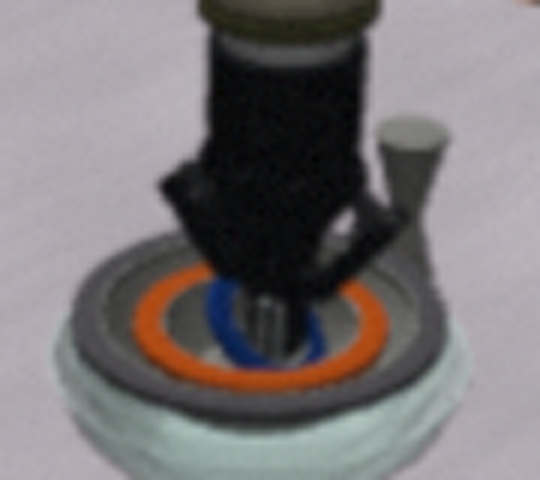

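Emit:
arm_command --moves '[[[1,-0.5,-0.25,0,0],[1,-1,-0.1,0,0],[1,-1,0,0.5,0],[1,-1,0,1,0],[1,0,0,0,0],[1,0,0,0,0]]]'

```text
clock: 31.4
position: [0.5385, 0.1834, 0.2216]
ee_rot: [0.43, 0.561, -0.429, 0.563]
ft_force: [-0.4, 0.1, 0.1]
grip_width: -0.004
```

```bash
python3 - <<'E'
from fitm import *
st();i,im=wr('w38');save('s38',manip.camera('scene')[120:200,260:350],6)
x=now(100,125,.036,[.52,.218,.075,0.5,0.1],(60,120,400,420),(140,260,200,330))
E
python3 - <<'E'
from fitl import *
fit('wrist',(150,210),z=.083,r=.064)
E
```

```text
t 31.4 p [0.5385 0.1834 0.2216] yawY 15.26 xz [ 0.003 -0.    -1.   ] F [-0.44  0.06  0.07] T [ 0.02  0.05 -0.02] w -0.004 j [ 0.24  0.37 -0.78  1.69  0.28  1.2  -0.35]
wrist [215, 120, 105, 102, 4315]
scene [289, 167, 23, 14, 129]
ring [0.5182 0.2181 0.0754 0.1081 0.0319] tilt 0.113 rms px 0.98
```

View pics/w38.png

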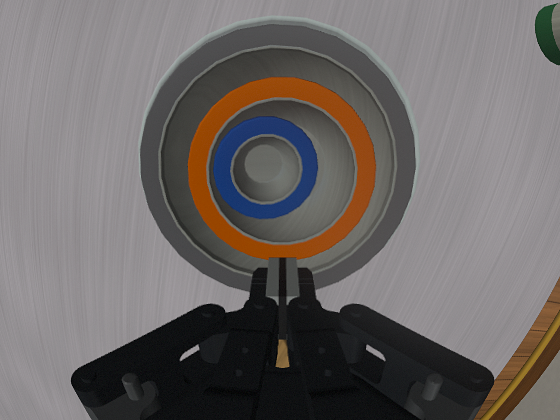

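View pics/s38.png

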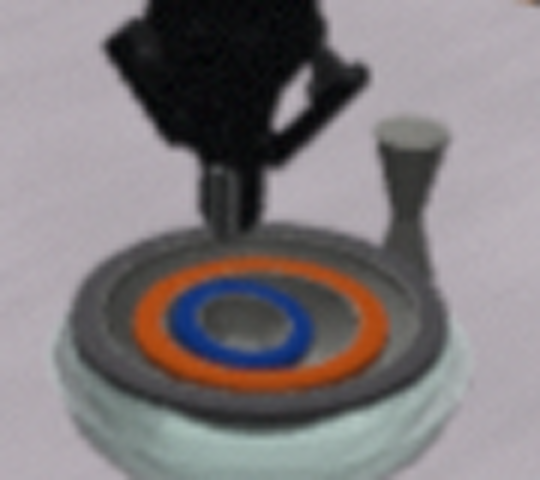

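Emit:
arm_command --moves '[[[1,0,-0.22,-0.75,0],[1,0,-0.21,-0.78,0],[1,0.6,0,0,0],[1,0.8,0,0,0],[1,0.8,0,0,0],[1,0.6,0,0,0],[1,0.3,0,0,0],[1,0.25,0,0,0],[1,0,0,0,0]]]'

```text
clock: 32.4
position: [0.5162, 0.2188, 0.1356]
ee_rot: [0.428, 0.563, -0.429, 0.562]
ft_force: [0.5, 0.0, 0.7]
grip_width: -0.001
```

Emit:
arm_command --moves '[[[1,0,0.12,0,0],[1,0,0.12,0,0],[1,0,0.12,0,0],[1,0,0,0,0]]]'

```text
clock: 32.73
position: [0.5264, 0.2213, 0.1373]
ee_rot: [0.429, 0.562, -0.428, 0.563]
ft_force: [-0.5, -1.0, 0.2]
grip_width: 0.002
```

Run:
```python
from h import *
st();i,im=wr('w39')
```

```text
t 32.73 p [0.5264 0.2213 0.1373] yawY 15.4 xz [ 0.001  0.001 -1.   ] F [-0.54 -0.96  0.18] T [-0.    0.02 -0.03] w 0.002 j [ 0.14  0.48 -0.76  1.76  0.37  1.05 -0.48]
```

View pics/w39.png

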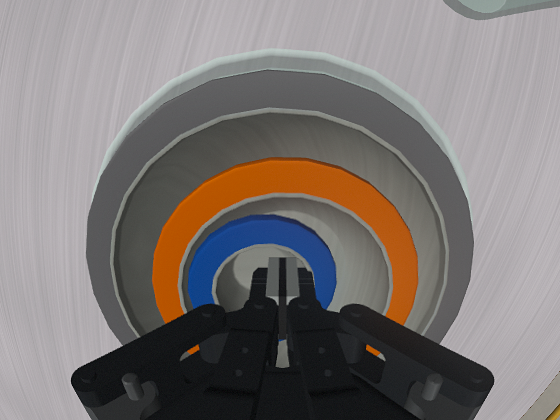

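Emit:
arm_command --moves '[[[1,0,0.12,0,0],[1,0,0.12,0,0],[1,0,0.12,0,0],[1,0,0,0,0]]]'

```text
clock: 33.12
position: [0.5347, 0.2235, 0.1367]
ee_rot: [0.429, 0.562, -0.428, 0.563]
ft_force: [-0.1, -0.1, -0.4]
grip_width: -0.001
```

Run:
```python
from h import *
st();i,im=wr('w40')
```

```text
t 33.12 p [0.5347 0.2235 0.1367] yawY 15.41 xz [ 0.  0. -1.] F [-0.07 -0.12 -0.37] T [-0.    0.03 -0.04] w -0.001 j [ 0.13  0.5  -0.75  1.73  0.38  1.06 -0.48]
```

View pics/w40.png

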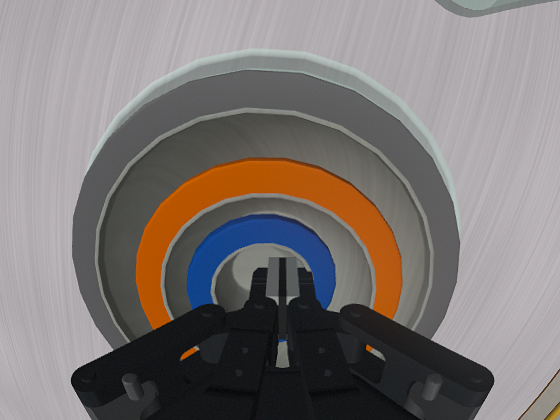

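Emit:
arm_command --moves '[[[1,0,-0.12,0,0],[1,-0.4,0,0,0],[1,-0.8,0,0,0],[1,-1,0,0.5,0],[1,-1,0,1,0],[1,-0.8,0,0.5,0],[1,0,0,0,0],[1,0,0,0,0]]]'

```text
clock: 33.83
position: [0.5451, 0.1739, 0.2383]
ee_rot: [0.429, 0.561, -0.428, 0.563]
ft_force: [0.2, 0.5, -0.2]
grip_width: -0.001
```

```bash
python3 - <<'E'
from fitm import *
st();i,im=wr('w41');save('s41',manip.camera('scene')[120:200,260:350],6)
x=now(100,125,.036,[.52,.218,.075,0,0],(60,120,400,420),(140,260,200,330))
h=None
# robust medium: wide hue mask
for c,b in (('wrist',(20,100,260,420)),):
    im=manip.camera(c);i=manip.camera_info(c);hs=cv2.cvtColor(im,cv2.COLOR_RGB2HSV)
    m=((hs[...,0]<=16)&(hs[...,1]>170)).astype(np.uint8);mm=np.zeros_like(m);t,l,bb,r=b;mm[t:bb,l:r]=m[t:bb,l:r]
    P=np.argwhere(mm)[:,::-1].astype(np.float32);hw=cv2.convexHull(P)[:,0,:].astype(float);print(P.min(0),P.max(0))
S=manip.camera_info('scene');ims=manip.camera('scene');hs=cv2.cvtColor(ims,cv2.COLOR_RGB2HSV)
m=((hs[...,0]<=16)&(hs[...,1]>150)).astype(np.uint8);mm=np.zeros_like(m);mm[145:200,265:340]=m[145:200,265:340]
hsn=cv2.convexHull(np.argwhere(mm)[:,::-1].astype(np.float32))[:,0,:].astype(float);print(hsn.min(0),hsn.max(0))
fitring([(i,1,hw),(S,0,hsn)],[.522,.22,.083,0,0],.064)
E
python3 -c "
from fitl import *
fit('top',(234,196))"
```

```text
t 33.83 p [0.5451 0.1739 0.2383] yawY 15.32 xz [ 0.003  0.    -1.   ] F [ 0.25  0.53 -0.24] T [ 0.06  0.03 -0.02] w -0.001 j [ 0.26  0.36 -0.79  1.66  0.27  1.23 -0.32]
wrist [221, 102, 99, 97, 3795]
scene [290, 169, 24, 12, 118]
ring [ 0.5218  0.2212  0.0746 -0.1644  0.1947] tilt 0.255 rms px 0.75
[190.  66.] [367. 240.]
[282. 163.] [324. 184.]
ring [ 0.5282  0.2198  0.0811 -0.0555  0.0426] tilt 0.07 rms px 0.57
top [157.8, 200.7, 235.6, 274.2] 0.88 4392
top [370.5, 253.7, 388.5, 284.8] 0.84 309
top [354.4, 145.0, 364.0, 174.5] 0.83 263
top [361.8, 210.3, 385.5, 225.5] 0.53 329
top circle [0.5234 0.2209 0.0939] rms 0.001
fixed r [0.5236 0.221 ]
```

View pics/w41.png

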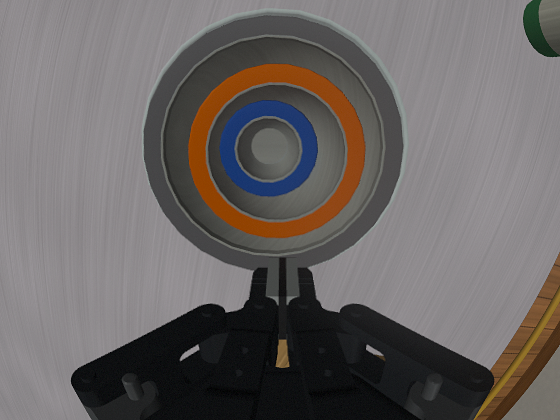

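View pics/s41.png

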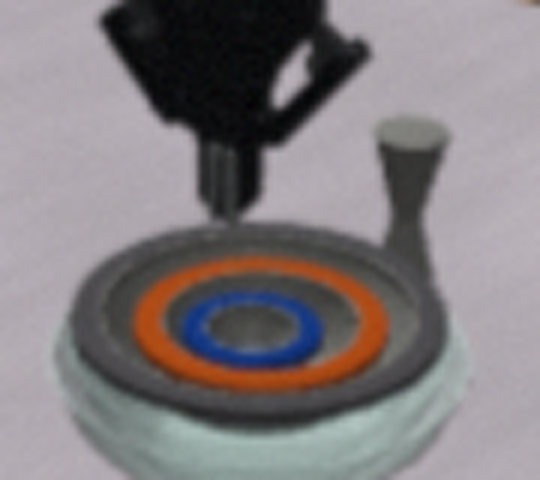

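```bash
cat > chk.py <<'E'
from fitm import *
import sys
i,im=wr(sys.argv[1]);h=cv2.cvtColor(im,cv2.COLOR_RGB2HSV)
from scipy.optimize import least_squares
def circ(mask,z,r,name):
    c=max(cv2.findContours(mask.astype(np.uint8),cv2.RETR_EXTERNAL,cv2.CHAIN_APPROX_NONE)[0],key=len)
    P=[]
    for u,v in cv2.convexHull(c)[:,0,:]:
        o,d=ray(i,(v,u),1);q=o+d*(z-o[2])/d[2];P.append(q[:2])
    P=np.array(P);s=least_squares(lambda x:np.hypot(P[:,0]-x[0],P[:,1]-x[1])-x[2],[.52,.22,r])
    print(name,s.x.round(4),'exp r',r,'rms mm',(1e3*np.sqrt(np.mean(s.fun**2))).round(2))
    # tilt: plane-fit, points on circle of radius r in plane
    rays=[ray(i,(v,u),1) for u,v in cv2.convexHull(c)[:,0,:]]
    def f(x):
        n=np.array([x[3],x[4],1]);n/=np.linalg.norm(n);C=np.array(x[:3])
        return [np.linalg.norm(o+d*(np.dot(C-o,n)/np.dot(d,n))-C)-r for o,d in rays]
    s=least_squares(f,[.52,.22,z,0,0],x_scale=[.01,.01,.01,.1,.1]);print('   plane fit',s.x.round(4),'tilt',np.hypot(*s.x[3:]).round(3),'rms mm',(1e3*np.sqrt(np.mean(s.fun**2))).round(2))
def comp(m):
    k,l,s,_=cv2.connectedComponentsWithStats(m.astype(np.uint8));return l==1+int(np.argmax(s[1:,4]))
b=np.zeros(h.shape[:2],bool);b[10:400,100:430]=1
sm=comp((h[...,0]>100)&(h[...,0]<128)&(h[...,1]>110)&b);circ(sm,.076,.036,'small out')
# inner lip of small
inner=comp(cv2.morphologyEx(sm.astype(np.uint8),cv2.MORPH_CLOSE,np.ones((3,3)))*0+0 if 0 else ((~sm)&(cv2.drawContours(np.zeros(sm.shape,np.uint8),[max(cv2.findContours(sm.astype(np.uint8),0,1)[0],key=len)],-1,1,-1)>0)))
circ(inner,.076,.025,'small hole')
md=comp((h[...,0]<=18)&(h[...,1]>150)&b);circ(md,.083,.064,'med out')
E
python3 chk.py w42
```

```text
small out [0.5228 0.2202 0.0356] exp r 0.036 rms mm 0.09
   plane fit [ 0.5228  0.2198  0.0733  0.0039 -0.0087] tilt 0.01 rms mm 0.09
small hole [0.523  0.22   0.0245] exp r 0.025 rms mm 0.1
   plane fit [ 0.5229  0.2194  0.0717 -0.0214 -0.0046] tilt 0.022 rms mm 0.1
med out [0.5291 0.2194 0.0636] exp r 0.064 rms mm 0.14
   plane fit [ 0.529   0.2191  0.0816 -0.0069 -0.0045] tilt 0.008 rms mm 0.14
```

Emit:
arm_command --moves '[[[1,-0.5,-1,0.5,0],[1,-0.5,-1,0.5,0],[1,-0.5,-1,0,0],[1,0,0,0,0],[1,0,0,0,0]]]'

```text
clock: 34.65
position: [0.4787, 0.1301, 0.2749]
ee_rot: [0.429, 0.562, -0.428, 0.563]
ft_force: [0.8, -0.4, -0.2]
grip_width: 0.003
```

```bash
python3 chk.py w43; python3 -c "
from h import *
st()"
```

```text
small out [0.5227 0.2203 0.0356] exp r 0.036 rms mm 0.16
   plane fit [ 0.5235  0.2204  0.0716 -0.0434 -0.007 ] tilt 0.044 rms mm 0.11
small hole [0.5232 0.2202 0.0245] exp r 0.025 rms mm 0.09
   plane fit [ 0.5247  0.2205  0.0701 -0.0019 -0.0017] tilt 0.003 rms mm 0.09
med out [0.529  0.2194 0.0635] exp r 0.064 rms mm 0.14
   plane fit [ 5.295e-01  2.194e-01  8.090e-02 -6.600e-03 -5.000e-04] tilt 0.007 rms mm 0.13
t 34.7 p [0.4791 0.1303 0.2743] yawY 15.41 xz [ 0.001 -0.001 -1.   ] F [ 1.17 -0.48  0.85] T [ 0.   -0.   -0.04] w 0.0 j [ 0.42  0.14 -0.83  1.8   0.11  1.25 -0.17]
```

View pics/w43.png

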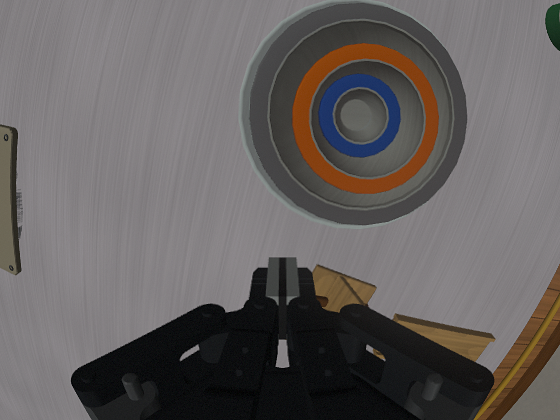

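Run:
```python
from h import *
save('tend',manip.camera('top'));manip.hand_in();print('ok')
```

```text
the job is handed in; nothing more can be done
ok
```

View pics/tend.png

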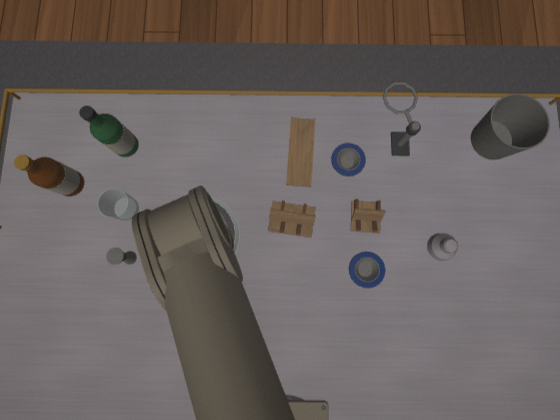

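The job is handed in: both covers are nested upside down in the large cover, at about 35 s on the robot clock. I pinched each cover by its top rim and stood it in the nest. I then let it tip dome-down and pushed it to the middle with the closed fingers from inside. Both covers stopped aslant first; the medium took one series of pushes and the small took two.

**Last checks, from two wrist-camera positions with the robot clear:**

| Cover | Measured tilt (rad) | Limit (rad) | Centre offset | Limit |
|---|---|---|---|---|
| Medium | about 0.01 | 0.12 | about 3 mm from the large cover | 14 mm |
| Small | up to 0.04 | 0.12 | about 6 mm from the medium cover | 14 mm |

- **Heights:** the fits put the open faces at about 81 mm (medium) and 70–73 mm (small). That is a few mm under the nominal 83 and 76 mm but inside the allowed bands.
- **Large cover:** its fitted centre in the top view read the same before and after. In that last reading the arm may have hidden part of the bowls, so I would not lean on it alone. I did not fit its height or tilt; it looked level in the pictures.
- **Bystanders:** in the final top picture the jigger, tumbler, spoon rest, shaker lid and the two larger blue covers are where they started.

**Checks that disagreed:**
- A coarse scene-plus-wrist fit gave the small cover a tilt of 0.25 rad. It rested on very few pixels, and the closer wrist-only fits contradicted it.
- Before the small cover's grasp, the flange fit put its top about 8 mm lower than the pinpoint network and the text's sizes did. I used the higher value and the grasp held.

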